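# Put the fit-up pieces away in the fitted drawer

## Task

Put the loose fit-up pieces on the board (square tube offcuts, pipe rings and the arrow-shaped welding magnet, as many as lie there) away: pull the drawer of the low grey unit open by its handle, lay each piece flat into the pocket cut for its shape and size, right down on the pocket's floor, then push the drawer fully shut. Leave the small plastic box and the roll of tape where they are.

Things in the scene. Friction and masses are not known exactly. Their poses are not given: they have to be found in the camera images.
- drawer_unit: Low grey sheet-metal unit fixed on a wooden work board (two planks) whose top is at z = 0.040 (12 mm board on blocks over the bench top; all the pieces lie on it), 300 deep x 190 wide x 72 mm high, with one drawer. Origin at the bottom centre of its front face, on the board; its x axis points from the front into the unit, y across its width, z up. The drawer opens along the unit's -x. Place and yaw vary.
- drawer (a joint): Slide in m: 0 shut, 0.27 fully open, starts at 0 to 0.03; opens along the unit's -x; about 2 N of friction and light damping, no spring, stays where left. A wooden insert in it has five pockets 8 mm deep; its top, flush with the side walls, is 22 mm above the board, the pocket floors 14 mm. All pockets are clear of the unit only when it is open more than 0.262.
- drawer_handle (a point): Middle of the drawer's bar handle: a round steel bar of 10 mm diameter, 100 mm long across the drawer (along its y), 46 mm above the board, its centre line 42 mm in front of the outer face of the drawer's front panel (10 mm thick, which reaches 68 mm above the board). Axes as the drawer unit's. It moves with the drawer.
- long_tube_mid (a point): Centre of the long grey square-tube offcut, 25 x 120 x 25 mm, lying on its side; its long side is along its own y axis, z up. Absent in some starts.
- short_tube_mid (a point): Centre of the short grey square-tube offcut, 30 x 90 x 30 mm, lying on its side; its long side is along its own y axis, z up. Absent in some starts.
- magnet_mid (a point): Centre of the bounding box of the arrow-shaped (triangular) welding magnet plate, 56 (x) x 112 (y) x 16 mm (z), lying flat. Long straight edge at x = -28; ends cut off at y = +-56; slanting edges run from (-16, +-56) to a blunt apex at x = +28, 14 mm wide. Only its top and bottom 3 mm have this outline, between them it is set back 4 mm. Grip it across x at y = 0. Absent in some starts.
- large_ring_mid (a point): Centre of the large brown pipe ring, 60 mm outside diameter, 22 mm high, open, standing on its end (axis z). Absent in some starts.
- small_ring_mid (a point): Centre of the small brown pipe ring, 48 mm outside diameter, 30 mm high, open, standing on its end (axis z). Absent in some starts.
- long_tube_pocket (a point): Point at the centre of the pocket's floor, on the moving drawer; pocket 8 mm deep below the top of the insert. Axes as the drawer unit's (x into the unit, along the slide; y across; z up). Pocket of 124 (x) x 29 mm (y) for the long tube (the tube's y axis along the pocket's x, either way round).
- short_tube_pocket (a point): Point at the centre of the pocket's floor, on the moving drawer; pocket 8 mm deep below the top of the insert. Axes as the drawer unit's (x into the unit, along the slide; y across; z up). Pocket of 94 (x) x 34 mm (y) for the short tube (the tube's y axis along the pocket's x, either way round).
- magnet_pocket (a point): Point at the centre of the pocket's floor, on the moving drawer; pocket 8 mm deep below the top of the insert. Axes as the drawer unit's (x into the unit, along the slide; y across; z up). Triangular pocket for the welding magnet, 2 mm larger all round, 116 mm along x and 60 mm along y, its apex towards the pocket's +y: the magnet's +x must point along the pocket's +y (magnet yaw = pocket yaw + 90 degrees).
- large_ring_pocket (a point): Point at the centre of the pocket's floor, on the moving drawer; pocket 8 mm deep below the top of the insert. Axes as the drawer unit's (x into the unit, along the slide; y across; z up). Round pocket of 64 mm diameter for the large ring.
- small_ring_pocket (a point): Point at the centre of the pocket's floor, on the moving drawer; pocket 8 mm deep below the top of the insert. Axes as the drawer unit's (x into the unit, along the slide; y across; z up). Round pocket of 52 mm diameter for the small ring.
- small_box: Bystander: small closed plastic box, 50 x 75 x 35 mm, lying on the board on the robot's side. Leave it.
- masking_tape_roll: Bystander: roll of masking tape, 96 mm across, 25 mm high, lying on top of the drawer unit 0.19 to 0.23 m behind its front face. Leave it.

How it is judged:
By the outcome, as a careful person would: the job done as asked, in the order asked, and still so for the second after the job is handed in, with the robot touching nothing.
Of long_tube, short_tube, magnet, large_ring, small_ring only 4 to 5 are there at a start; the rules pass over those that are not, and their reading is None.
At some moment in a run one of long_tube, short_tube, magnet, large_ring, small_ring may be knocked a few centimetres aside while the robot is not near it.
Once in a run the grip may slacken for a moment while it holds something.
It also fails if it takes over 210 s, if anything falls off the work surface, if the arm or the gripper's body presses on something with over 40 N, if the wrist force passes 120 N, or if a joint passes its speed limit or range.

## Robot

A 7-joint arm with a two-finger parallel gripper is mounted at the origin on the work surface; the furniture and walls round the work are solid. World frame = base frame: x ahead of the robot, y to its left, z up, the work surface at z = 0. Lengths are in m, angles in rad, forces in N, time in s.
With the tool pointing down it reaches from about 0.425 to 0.925 m from the base axis. Payload 6.8 kg.
Tool frame: the origin (TCP) lies midway between the tips of the shut fingers; the grasp point (between the pads) lies 19 mm behind it (bot.pinch_z is the distance from the TCP to the grasp point, in m); x points along the fingers, y is the direction in which the jaws open and shut, and the axes are right-handed (so a half turn about x gives the same grasp; the last joint's range is limited). The gripper opens to 85 mm and grips with 20 to 120 N. Pads are 22 mm wide; open, the fingers measure 114 mm over their backs; the gripper's body (76 mm by 85 mm) begins 54 mm behind the grasp point. The pads swing forward as they close: fully open they stand 13 mm farther back than shut.
Start: joints at [1.021, 0.477, 0.022, 1.555, -0.011, 1.109, -0.083], TCP at [0.289, -0.61, 0.231] pointing down, gripper open.
Joint ranges: [-2.96, 2.96], [-0.34, 2.1], [-1.41, 1.46], [0.24, 2.44], [-1.37, 4.51], [0.17, 1.92], [-2.96, 2.96]. Speed limits (rad/s): [2.39, 2.39, 3.14, 3.14, 3.14, 3.14, 3.14].

## Interface

Orientations are given as a unit quaternion [w, x, y, z].
In Python, from station import bot gives the robot as it stands. The module is installed in compiled form; this text tells all that it offers.
- The arm moves only by the tool step_arm, never from a script. Its argument "plan" is a list of rows, each a list of 6 numbers: the shift along the tool's x, y, z in units of 40 mm (1.0 is 40 mm), then the turn, a rotation vector about the tool's x, y, z in units of 360 degrees (1.0 is 360 degrees). In form: [[dx, dy, dz, ax, ay, az], ...]. A call has 1 to 8 rows; each row shifts and turns the commanded pose from where the row before left it, along the tool's axes as they then stand; what a row does not reach is not made up. A row lasts 1/8 s, in which the tool goes at most 62.5 mm and 10.7 degrees, less where a joint would pass 70% of its speed; a pose out of reach is approached as far as the arm can. A call with a number of a shift or a turn outside -1 to 1 is refused whole. A call with a gripper value outside its range is refused whole. "fingers" is the closure, from -1 (fully open) to 1 (shut), set as the call begins (left out, the last holds). The fingers move at their own pace and stop on an object; "force" is the grip in N (left out, the last holds). Time passes only in rows, so rows that do not move let the fingers close. It gives the time, the measured TCP pose, the force and the opening at its end, in the units of the state.
- bot.get_obs(): the state, without advancing time (a new reading comes with each control period).
- bot.read_camera(name): name is "side" or "top"; returns (picture, depth): 420x560x3 uint8, red, green, blue; 420x560 float32, m along the optical axis (not along the pixel's ray), 0 where there is no reading.
- bot.camera_model(name): a dict with "mtx" (3x3 intrinsics, pixels), "origin" and "rotation" of the camera in the world. Camera axes: x right, y up, looking along -z (the intrinsics and any distortion apply to the point x, -y, -z); pixel columns grow to the right and rows downward; lengths in m; the calibration is good to about 2 mm. A picture is of the moment at which its call begins. camera_model takes no time and is no camera call.
- bot.hand_in(): hands the job in, once; it reports no verdict.
The state is a dict: "t": time; "q": joint angles; "joint_vel": joint speeds; "joint_torque": joint torques, N m; "eef_pos": TCP position; "tool_rot": TCP orientation; "contact_force": force on the tool from outside, world axes, zero at the start; "torque": the same for the moment, N m; "gripper_width": opening from 0.0 (shut) to 1.0 (fully open).
Only numpy, scipy, OpenCV 4.12 (cv2) and the standard library are available. Lean on these libraries where they do the work, as an engineer would, in place of code of your own. Each camera call takes 0.05 s, during which the arm holds its last target.

## Working session

There is one attempt and no reset: what is moved stays moved. The work goes in short steps, Python scripts to look and compute and a tool call to move; the robot and the scene stay as the last step left them, time stands still between calls to the robot, and variables do not carry over. Pictures are saved under pics/ and viewed, and the job is handed in when it is done.

Besides the shell and the picture viewer there is one more tool, called after "Emit:" as name(argument=value, ...) on one line, values as JSON. step_arm: Moves the arm, as the interface text tells. Shifts and turns lie within -1 to 1; 1 stands for 40 mm of shift or 360 degrees of turn. Its arguments: {"type":"object","properties":{"plan":{"type":"array"},"fingers":{"type":"number"},"force":{"type":"number"}},"required":["plan"]}

```bash
mkdir -p pics; ls; python3 - <<'E'
from station import bot
import cv2,numpy as np
o=bot.get_obs(); print(o)
print(bot.pinch_z)
for n in("side","top"):
    im,d=bot.read_camera(n); m=bot.camera_model(n); print(n,{k:np.round(v,4) if not isinstance(v,str) else v for k,v in m.items()})
    cv2.imwrite(f"pics/{n}0.png",im[:,:,::-1]); np.save(f"{n}_d.npy",d)
E
```

```text
pics
{'t': 0.0, 'q': array([ 1.02092899,  0.47780366,  0.02231009,  1.55644118, -0.01148096,
        1.10930265, -0.08307198]), 'joint_vel': array([-0.00250844, -0.00035896, -0.0014697 , -0.00100636, -0.00089758,
       -0.0005971 ,  0.00022577]), 'joint_torque': array([ 8.53783931e-04, -5.96455264e+01,  1.60827219e+00, -2.81197840e+01,
        1.24734384e-02,  9.30140057e-03, -4.09488371e-05]), 'eef_pos': array([ 0.28833469, -0.60966664,  0.2303271 ]), 'tool_rot': array([-0.15433287, -0.68973105, -0.15556808,  0.69010942]), 'contact_force': array([ 1.17663967,  0.42306955, -0.01172786]), 'torque': array([ 0.03657004, -0.01841118,  0.0302428 ]), 'gripper_width': 1.0023042943021125}
0.0187
side {'mtx': array([[384.9749,   0.    , 280.2791],
       [  0.    , 384.9749, 206.3774],
       [  0.    ,   0.    ,   1.    ]]), 'origin': array([-0.0169, -0.7048,  0.9432]), 'rotation': array([ 0.8832,  0.3946, -0.095 , -0.2348])}
top {'mtx': array([[427.727 ,   0.    , 286.5254],
       [  0.    , 427.727 , 210.7216],
       [  0.    ,   0.    ,   1.    ]]), 'origin': array([0.1519, 0.1062, 1.3538]), 'rotation': array([-0.6476, -0.0739,  0.0833,  0.7538])}
```

View pics/side0.png

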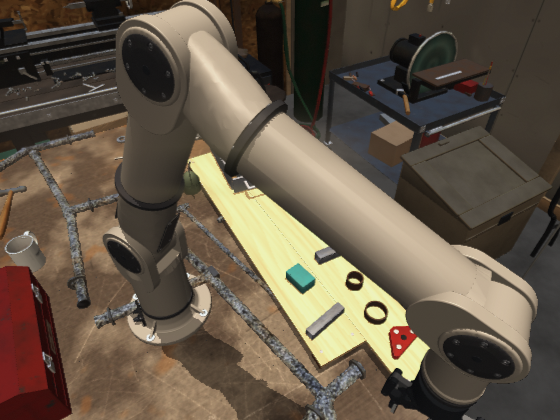

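View pics/top0.png

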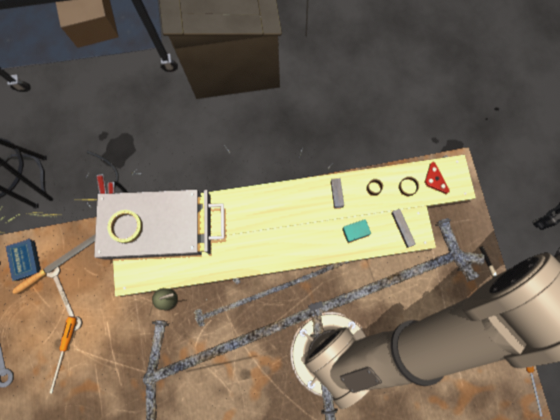

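Both views show all five pieces: short tube at top (337,193), small ring (375,187), large ring (409,186), magnet (437,178) and long tube (403,228). The unit is at left with its handle near (218,222).

```bash
cat > h.py <<'E'
from station import bot
import cv2,numpy as np
from scipy.spatial.transform import Rotation as R
def rot(m):
    q=np.asarray(m["rotation"]); return R.from_quat([q[1],q[2],q[3],q[0]]).as_matrix()
def cast(m,px,z):
    px=np.atleast_2d(px).astype(float); K=m["mtx"]
    d=np.c_[(px[:,0]-K[0,2])/K[0,0],-(px[:,1]-K[1,2])/K[1,1],-np.ones(len(px))]@rot(m).T
    o=np.asarray(m["origin"]); return o+d*((z-o[2])/d[:,2])[:,None]
def proj(m,P):
    p=(np.atleast_2d(P)-m["origin"])@rot(m); K=m["mtx"]
    return np.c_[K[0,0]*p[:,0]/-p[:,2]+K[0,2],K[1,1]*p[:,1]/p[:,2]+K[1,2]] if False else np.c_[K[0,0]*p[:,0]/-p[:,2]+K[0,2],K[1,1]*(-p[:,1])/-p[:,2]+K[1,2]]
def cloud(m,d):
    v,u=np.mgrid[:d.shape[0],:d.shape[1]]; K=m["mtx"]
    P=np.stack([(u-K[0,2])/K[0,0]*d,-(v-K[1,2])/K[1,1]*d,-d],-1)
    return P@rot(m).T+m["origin"]
E
python3 - <<'E'
from h import *
im=cv2.imread("pics/top0.png"); d=np.load("top_d.npy"); m=bot.camera_model("top")
P=cloud(m,d)
hsv=cv2.cvtColor(im,cv2.COLOR_BGR2HSV)
for n,(u,v) in dict(board=(300,240),st=(337,193),box=(357,231),lt=(403,228),mag=(437,178),unit=(170,210)).items():
    print(n,P[v,u].round(4),hsv[v,u])
cv2.imwrite("pics/crop0.png",cv2.resize(im[150:300,90:250],None,fx=5,fy=4,interpolation=cv2.INTER_CUBIC)[:600,:800])
cv2.imwrite("pics/crop1.png",cv2.resize(im[150:260,320:480],None,fx=5,fy=5,interpolation=cv2.INTER_CUBIC))
E
```

```text
board [0.3491 0.0387 0.0399] [ 32  61 241]
st [ 0.4721 -0.0961  0.0728] [  6   9 142]
box [ 0.345  -0.1347  0.0746] [ 84 123 190]
lt [ 0.334  -0.2763  0.0681] [  0   8 159]
mag [ 0.4765 -0.4192  0.0575] [24 23 56]
unit [0.4862 0.4116 0.1107] [ 14  20 217]
```

View pics/crop0.png

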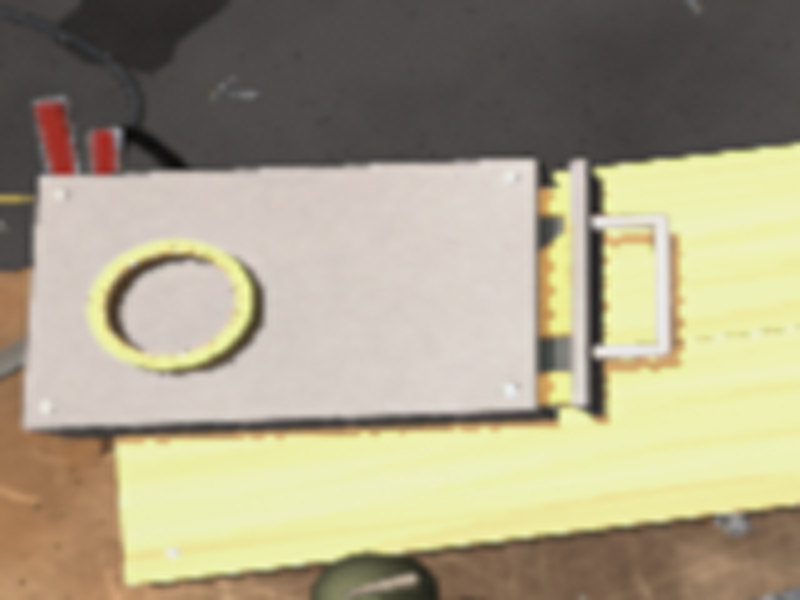

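View pics/crop1.png

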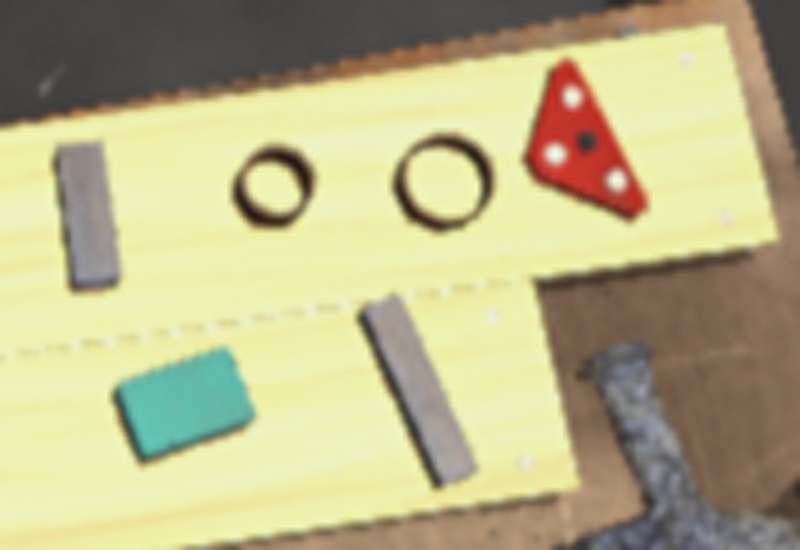

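```bash
cat > meas.py <<'E'
from h import *
def blobs(im,d,m):
    P=cloud(m,d); return P
def rect_top(m,mask,z):
    c=max(cv2.findContours(mask,cv2.RETR_EXTERNAL,cv2.CHAIN_APPROX_NONE)[0],key=cv2.contourArea)
    w=cast(m,c[:,0,:],z)[:,:2]
    r=cv2.minAreaRect((w*1000).astype(np.float32)); return r,w
E
python3 - <<'E'
from meas import *
im=cv2.imread("pics/top0.png"); d=np.load("top_d.npy"); m=bot.camera_model("top")
P=cloud(m,d); hsv=cv2.cvtColor(im,cv2.COLOR_BGR2HSV)
z=P[...,2]
def comp(mask,seed):
    mask=mask.astype(np.uint8); n,l=cv2.connectedComponents(mask); return (l==l[seed[1],seed[0]]).astype(np.uint8)*255
def show(n,mask,zt):
    r,w=rect_top(m,mask,zt); print(n,np.round(r[0],1),np.round(r[1],1),round(r[2],1),"mask mean",(cast(m,np.argwhere(mask)[:,::-1],zt).mean(0)*1000).round(1)[:2])
gray=(hsv[...,1]<40)
show("unit",comp((z>0.105)&(z<.118),(170,210)),.112)
show("st",comp((z>0.066)&(z<.08),(337,193)),.07)
show("lt",comp((z>0.06)&(z<.075),(403,228)),.065)
show("mag",comp((z>0.051)&(z<.065),(430,176)),.056)
show("box",comp((z>0.066)&(z<.09),(357,231)),.075)
for n,(u,v),zt in(("sr",(375,187),.07),("lr",(409,186),.062)):
    sub=np.zeros(z.shape,bool); sub[v-16:v+16,u-16:u+16]=1
    show(n,(sub&(z>zt-.008)).astype(np.uint8)*255,zt)
    # colour
    show(n+"c",(sub&(hsv[...,2]<140)).astype(np.uint8)*255,zt)
sub=np.zeros(z.shape,bool); sub[190:250,203:232]=1
mk=sub&(z>.075); mk[:, :208]=0
show("handle",mk.astype(np.uint8)*255,.091)
print(z[200:250:6,198:230:2].round(3))
mk=(hsv[...,1]>150)&((hsv[...,0]<8)|(hsv[...,0]>172)); s=np.zeros(z.shape,bool); s[155:200,420:455]=1
mk=(mk&s).astype(np.uint8)*255; mk=cv2.morphologyEx(mk,cv2.MORPH_CLOSE,np.ones((7,7)))
show("magred",mk,.056)
c=max(cv2.findContours(mk,cv2.RETR_EXTERNAL,cv2.CHAIN_APPROX_NONE)[0],key=cv2.contourArea)
t=cv2.minEnclosingTriangle((cast(m,c[:,0,:],.056)[:,:2]*1000).astype(np.float32).reshape(-1,1,2)); print(t[1].reshape(-1,2).round(1))
E
```

```text
unit [458.7 484.1] [300.1 190.7] 84.0 mask mean [457.3 474.7]
st [477.5 -98. ] [30.3 89.4] 87.1 mask mean [477.5 -98.2]
lt [ 337.  -279.3] [119.3  27.1] 12.4 mask mean [ 337.  -279.8]
mag [ 475.8 -410.9] [111.   55.4] 14.4 mask mean [ 476.9 -417.1]
box [ 348.9 -134.2] [50.1 75.9] 9.9 mask mean [ 349.1 -134. ]
sr [ 478.8 -217.7] [46.1 48.5] 36.0 mask mean [ 476.9 -216.5]
src [ 473.7 -214.4] [41.7 51. ] 36.0 mask mean [ 473.6 -215. ]
lr [ 466.4 -325.4] [57. 61.] 35.5 mask mean [ 467.5 -324.8]
lrc [ 452.4 -305.4] [52.7 20.9] 33.3 mask mean [ 463.4 -322.1]
handle [440.5 282.2] [ 47.8 175.4] 83.7 mask mean [437.1 282. ]
[[0.061 0.064 0.058 0.109 0.11  0.088 0.052 0.04  0.044 0.037 0.042 0.04
  0.043 0.038 0.041 0.041]
 [0.052 0.052 0.056 0.108 0.112 0.09  0.09  0.09  0.096 0.088 0.089 0.087
  0.091 0.041 0.04  0.039]
 [0.062 0.062 0.065 0.106 0.103 0.09  0.053 0.045 0.039 0.043 0.04  0.039
  0.087 0.04  0.039 0.037]
 [0.061 0.061 0.061 0.109 0.105 0.088 0.055 0.041 0.042 0.037 0.037 0.038
  0.092 0.039 0.038 0.041]
 [0.061 0.061 0.061 0.108 0.106 0.087 0.057 0.035 0.041 0.034 0.035 0.036
  0.089 0.038 0.041 0.042]
 [0.061 0.062 0.062 0.104 0.109 0.091 0.059 0.041 0.037 0.041 0.04  0.039
  0.092 0.041 0.038 0.041]
 [0.052 0.057 0.055 0.108 0.107 0.092 0.088 0.087 0.088 0.096 0.088 0.092
  0.089 0.084 0.044 0.04 ]
 [0.049 0.053 0.051 0.107 0.11  0.095 0.059 0.04  0.035 0.044 0.041 0.039
  0.044 0.049 0.039 0.036]
 [0.057 0.062 0.063 0.107 0.105 0.091 0.065 0.038 0.039 0.04  0.04  0.037
  0.033 0.04  0.042 0.038]]
magred [ 473.2 -408.7] [103.7  55.6] 13.1 mask mean [ 474.1 -414.7]
[[ 544.9 -420.6]
 [ 417.5 -450.1]
 [ 462.9 -373.2]]
```

```bash
cat >> h.py <<'E'
def pose():
    o=bot.get_obs(); q=o["tool_rot"]; return o["eef_pos"],R.from_quat([q[1],q[2],q[3],q[0]]),o
def down(yaw,tilt=0,tdir=0):
    """tool x down, tool y (jaws) at world yaw deg"""
    c,s=np.cos(np.radians(yaw)),np.sin(np.radians(yaw))
    M=np.array([[0,0,-1],[c,s,0],[0,0,0]]).astype(float).T
    M[:,2]=np.cross(M[:,0],M[:,1]); return R.from_matrix(M)
def nearest(Rc,yaw):
    return min((down(yaw+k) for k in(0,180)),key=lambda r:(Rc.inv()*r).magnitude())
def rows(wps,p0=None,R0=None,n=None,dec=3):
    """wps: list of (pos,R or None[,nrows])"""
    p,Rc,_=pose()
    if p0 is not None: p,Rc=np.array(p0),R0
    out=[]
    for w in wps:
        t=np.array(w[0],float); Rt=w[1] if w[1] is not None else Rc
        dv=(Rc.inv()*Rt).as_rotvec(); L=np.linalg.norm(t-p); A=np.degrees(np.linalg.norm(dv))
        k=w[2] if len(w)>2 else max(1,int(np.ceil(max(np.max(np.abs(t-p))/.037,L/.037,A/10))))
        for i in range(k):
            # shift along current axes then turn
            rv=dv/k; pn=p+(t-p)/(k-i)
            sh=Rc.inv().apply(pn-p)/.04
            r=np.round(np.r_[sh,rv/(2*np.pi)],dec); r[3:]=np.round(rv/(2*np.pi),4)
            out.append((r+0.0).tolist())
            p=p+Rc.apply(r[:3]*.04); Rc=Rc*R.from_rotvec(r[3:]*2*np.pi)
    for i in range(0,len(out),8): print("[" + ",".join("["+",".join(f"{v:g}" for v in r)+"]" for r in out[i:i+8])+"]")
    print(len(out),"end",p.round(4))
def state():
    p,Rc,o=pose(); M=Rc.as_matrix(); print("t %.2f"%o["t"],"p",p.round(4),"down",M[:,0].round(3),"jaw yaw %.1f"%np.degrees(np.arctan2(M[1,1],M[0,1])),"q",o["q"].round(2),"F",o["contact_force"].round(1),"w %.3f"%o["gripper_width"])
E
python3 - <<'E'
from meas import *
state()
im=cv2.imread("pics/top0.png"); d=np.load("top_d.npy"); m=bot.camera_model("top")
P=cloud(m,d); z=P[...,2]
# bar pixels : interior of rows between arms
rows_=range(210,234); c=[]
for v in rows_:
    us=[u for u in range(214,232) if z[v,u]>.075]
    w=im[v,214:232].astype(float).mean(1)
    c.append((np.mean(us),v,len(us)))
c=np.array(c); W=cast(m,c[:,:2],.088)[:,:2]; print(c[:,2]); 
f=cv2.fitLine((W*1000).astype(np.float32),cv2.DIST_HUBER,0,.01,.01).ravel(); print("bar",f, W[0],W[-1])
mask=((z>.105)&(z<.118)).astype(np.uint8); n,l=cv2.connectedComponents(mask); mask=(l==l[210,170]).astype(np.uint8)*255
cc=max(cv2.findContours(mask,cv2.RETR_EXTERNAL,cv2.CHAIN_APPROX_NONE)[0],key=cv2.contourArea)
w=cast(m,cc[:,0,:],.112)[:,:2]*1000
yaw=np.radians(84); ux=np.array([np.cos(yaw),np.sin(yaw)]); uy=np.array([-ux[1],ux[0]])
rel=(w-[458.7,484.1]); a=rel@ux; b=rel@uy
for nm,s,ax in(("front",(a<-143)&(abs(b)<85),0),("back",(a>143)&(abs(b)<85),0),("+y",(b>88)&(abs(a)<130),1),("-y",(b<-88)&(abs(a)<130),1)):
    f=cv2.fitLine(w[s].astype(np.float32),cv2.DIST_HUBER,0,.01,.01).ravel(); print(nm,f.round(3),np.degrees(np.arctan2(f[1],f[0])).round(2)%180)
# handle arms ends: bar ends along uy
hp=np.argwhere((z>.075)&(z<.1))[:, ::-1]; hp=hp[(hp[:,0]>209)&(hp[:,0]<232)&(hp[:,1]>195)&(hp[:,1]<250)]
H=cast(m,hp,.089)[:,:2]*1000-[458.7,484.1]; print("handle a",(H@ux).min(),"b",(H@uy).min(),(H@uy).max())
E
```

```text
t 0.10 p [ 0.2884 -0.6097  0.2304] down [-0.001  0.001 -1.   ] jaw yaw -64.7 q [ 1.02  0.48  0.02  1.56 -0.01  1.11 -0.08] F [-0.5  0.9 -0.9] w 1.002
[3. 3. 3. 3. 3. 3. 3. 3. 3. 3. 3. 3. 3. 3. 3. 3. 3. 4. 3. 3. 3. 3. 3. 3.]
bar [ 9.9312246e-01 -1.1708038e-01  4.3739996e+02  2.6457297e+02] [0.46842465 0.26091542] [0.39806814 0.26920986]
front [ 9.95000e-01 -1.04000e-01  4.36343e+02  3.38572e+02] 174.05
back [ 9.95000e-01 -9.90000e-02  4.70669e+02  6.32271e+02] 174.32
+y [1.03000e-01 9.95000e-01 3.65640e+02 4.92068e+02] 84.1
-y [1.02000e-01 9.95000e-01 5.51849e+02 4.72779e+02] 84.12
handle a -226.1097241890806 b -55.36597841678711 53.31883428445794
```

```bash
python3 - <<'E'
from h import *
p,Rc,_=pose()
T=down(84.1)
via=R.from_rotvec((T*Rc.inv()).as_rotvec()*0.5)*Rc
rows([((.55,-.2,.26),via),((.462,.262,.20),T)])
E
```

```text
[[-0.052,-0.462,-0.735,-0.0148,0,0],[-0.052,-0.391,-0.775,-0.0148,0,0],[-0.052,-0.318,-0.808,-0.0148,0,0],[-0.052,-0.241,-0.834,-0.0148,0,0],[-0.052,-0.163,-0.853,-0.0148,0,0],[-0.052,-0.083,-0.864,-0.0148,0,0],[-0.052,-0.002,-0.868,-0.0148,0,0],[-0.052,0.078,-0.865,-0.0148,0,0]]
[[-0.052,0.158,-0.853,-0.0148,0,0],[-0.052,0.237,-0.835,-0.0148,0,0],[-0.052,0.313,-0.81,-0.0148,0,0],[-0.053,0.387,-0.777,-0.0148,0,0],[-0.052,0.457,-0.738,-0.0148,0,0],[-0.053,0.524,-0.692,-0.0148,0,0],[0.117,-0.014,-0.904,-0.0159,0,0],[0.117,0.076,-0.901,-0.0159,0,0]]
[[0.117,0.166,-0.889,-0.0159,0,0],[0.117,0.254,-0.868,-0.0159,0,0],[0.117,0.339,-0.838,-0.0159,0,0],[0.117,0.421,-0.8,-0.0159,0,0],[0.117,0.499,-0.754,-0.0159,0,0],[0.117,0.571,-0.701,-0.0159,0,0],[0.117,0.639,-0.64,-0.0159,0,0],[0.116,0.699,-0.574,-0.0159,0,0]]
[[0.117,0.753,-0.501,-0.0159,0,0],[0.116,0.799,-0.423,-0.0159,0,0],[0.117,0.838,-0.341,-0.0159,0,0]]
27 end [0.462 0.262 0.2  ]
```

Emit:
step_arm(plan=[[-0.05, -0.46, -0.74, -0.015, 0, 0], [-0.05, -0.39, -0.78, -0.015, 0, 0], [-0.05, -0.32, -0.81, -0.015, 0, 0], [-0.05, -0.24, -0.83, -0.015, 0, 0], [-0.05, -0.16, -0.85, -0.015, 0, 0], [-0.05, -0.08, -0.86, -0.015, 0, 0], [-0.05, 0, -0.87, -0.015, 0, 0], [-0.05, 0.08, -0.86, -0.015, 0, 0]], fingers=0.3, force=40)

```text
t: 1.1
eef_pos: [0.4388, -0.3739, 0.2475]
tool_rot: [0.4, 0.583, 0.4, -0.583]
contact_force: [-0.1, 0.4, 0.8]
gripper_width: 0.351
```

Emit:
step_arm(plan=[[-0.05, 0.16, -0.85, -0.015, 0, 0], [-0.05, 0.24, -0.83, -0.015, 0, 0], [-0.05, 0.31, -0.81, -0.015, 0, 0], [-0.05, 0.39, -0.78, -0.015, 0, 0], [-0.05, 0.46, -0.74, -0.015, 0, 0], [-0.05, 0.52, -0.69, -0.015, 0, 0], [0.12, -0.01, -0.9, -0.016, 0, 0], [0.12, 0.08, -0.9, -0.016, 0, 0]])

```text
t: 2.1
eef_pos: [0.5335, -0.1262, 0.2496]
tool_rot: [0.589, 0.391, 0.589, -0.391]
contact_force: [0.1, 0.8, 0.7]
gripper_width: 0.347
```

Emit:
step_arm(plan=[[0.117, 0.166, -0.889, -0.016, 0, 0], [0.117, 0.254, -0.868, -0.016, 0, 0], [0.117, 0.339, -0.838, -0.016, 0, 0], [0.117, 0.421, -0.8, -0.016, 0, 0], [0.117, 0.499, -0.754, -0.016, 0, 0], [0.117, 0.571, -0.7, -0.016, 0, 0], [0.117, 0.639, -0.64, -0.016, 0, 0], [0.116, 0.7, -0.574, -0.016, 0, 0]])

```text
t: 3.1
eef_pos: [0.4721, 0.1568, 0.2121]
tool_rot: [0.695, 0.13, 0.695, -0.129]
contact_force: [1.3, 0.2, -0.2]
gripper_width: 0.352
```

```bash
python3 - <<'E'
from h import *
state()
rows([((.462,.262,.15),down(84.1)),((.462,.262,.067),down(84.1)),])
E
```

```text
t 3.10 p [0.4721 0.1568 0.2121] down [ 0.  0. -1.] jaw yaw 68.9 q [ 0.21  0.29 -0.77  1.95  0.24  0.99  0.53] F [ 1.3  0.2 -0.2] w 0.352
[[0.388,0.59,-0.296,-0.0106,0,0],[0.388,0.609,-0.256,-0.0106,0,0],[0.389,0.624,-0.215,-0.0106,0,0],[0.388,0.637,-0.172,-0.0106,0,0],[0.692,0,0,0.0001,0,0],[0.692,0,0,0.0001,0,0],[0.691,0,-0.001,0.0001,0,0]]
7 end [0.462 0.262 0.067]
```

Emit:
step_arm(plan=[[0, 0, 0, 0, 0, 0], [0, 0, 0, 0, 0, 0]])

```text
t: 3.35
eef_pos: [0.4728, 0.1546, 0.2121]
tool_rot: [0.695, 0.131, 0.695, -0.132]
contact_force: [0.3, -1.2, 0.2]
gripper_width: 0.35
```

```bash
python3 - <<'E'
from h import *
state()
rows([((.462,.262,.15),down(84.1)),((.462,.262,.067),down(84.1)),])
E
```

```text
t 3.35 p [0.4728 0.1546 0.2121] down [-0. -0. -1.] jaw yaw 68.6 q [ 0.21  0.29 -0.76  1.95  0.24  0.99  0.53] F [ 0.3 -1.2  0.2] w 0.350
[[0.388,0.6,-0.308,-0.0108,0,0],[0.388,0.62,-0.267,-0.0108,0,0],[0.388,0.636,-0.224,-0.0108,0,0],[0.388,0.65,-0.18,-0.0108,0,0],[0.692,0,0,0,0,0],[0.692,0.001,0,0,0,0],[0.691,0,0,0,0,0]]
7 end [0.462 0.262 0.067]
```

Emit:
step_arm(plan=[[0.388, 0.6, -0.308, -0.0108, 0, 0], [0.388, 0.62, -0.267, -0.0108, 0, 0], [0.388, 0.636, -0.224, -0.0108, 0, 0], [0.388, 0.65, -0.18, -0.0108, 0, 0], [0, 0, 0, 0, 0, 0]])

```text
t: 3.98
eef_pos: [0.4615, 0.2627, 0.1493]
tool_rot: [0.706, 0.036, 0.707, -0.036]
contact_force: [-0.2, 0.6, 0.6]
gripper_width: 0.353
```

```bash
python3 - <<'E'
from h import *
state()
im,d=bot.read_camera("top"); cv2.imwrite("pics/t1.png",cv2.resize(im[140:300,120:320,::-1],None,fx=4,fy=3.7))
rows([((.462,.262,.067),down(84.1)),])
E
```

```text
t 3.98 p [0.4615 0.2627 0.1493] down [-0.002  0.    -1.   ] jaw yaw 84.2 q [-0.    0.45 -0.79  1.94  0.4   0.92  0.47] F [-0.2  0.6  0.6] w 0.353
[[0.69,0.004,-0.002,-0.0001,0,0],[0.689,0.005,-0.001,-0.0001,0,0],[0.69,0.004,-0.002,-0.0001,0,0]]
3 end [0.462 0.262 0.067]
```

View pics/t1.png

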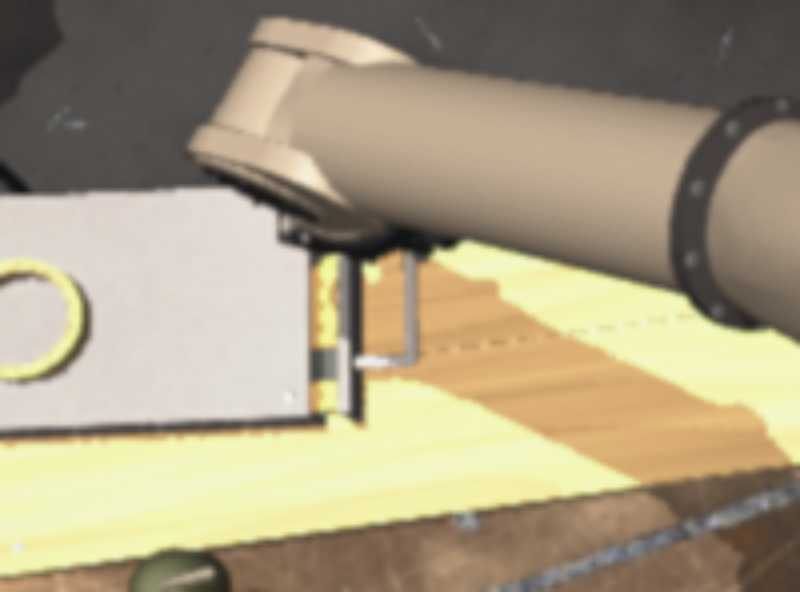

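The gripper is over the handle bar, near (410,250) in the crop.

Emit:
step_arm(plan=[[0.69, 0, 0, 0, 0, 0], [0.69, 0, 0, 0, 0, 0], [0.69, 0, 0, 0, 0, 0], [0, 0, 0, 0, 0, 0]])

```text
t: 4.53
eef_pos: [0.462, 0.2595, 0.0663]
tool_rot: [0.705, 0.037, 0.707, -0.039]
contact_force: [-0.1, -0.0, -0.1]
gripper_width: 0.35
```

Emit:
step_arm(plan=[[0, 0, 0, 0, 0, 0], [0, 0, 0, 0, 0, 0], [0, 0, 0, 0, 0, 0], [0, 0, 0, 0, 0, 0]], fingers=1, force=40)

```text
t: 5.03
eef_pos: [0.4633, 0.2622, 0.0688]
tool_rot: [0.707, 0.037, 0.705, -0.037]
contact_force: [0.5, -2.0, 7.2]
gripper_width: 0.102
```

```bash
python3 - <<'E'
from h import *
state()
p,_,_=pose(); ux=np.array([.1028,.9947,0]); e=p-ux*.256
rows([(e,down(84.1),8)])
E
```

```text
t 5.03 p [0.4633 0.2622 0.0688] down [ 0.002  0.    -1.   ] jaw yaw 84.0 q [-0.07  0.57 -0.71  1.99  0.53  0.77  0.37] F [ 0.5 -2.   7.2] w 0.102
[[0,-0.8,0.001,0,0,0],[-0.001,-0.8,0.001,0,0,0],[0,-0.8,0.001,0,0,0],[-0.001,-0.8,0.001,0,0,0],[0,-0.8,0.001,0,0,0],[-0.001,-0.8,0.001,0,0,0],[0,-0.8,0.001,0,0,0],[-0.001,-0.8,0,0,0,0]]
8 end [0.437  0.0076 0.0688]
```

Emit:
step_arm(plan=[[0, -0.4, 0, 0, 0, 0], [0, -0.8, 0, 0, 0, 0], [0, -0.9, 0, 0, 0, 0], [0, -0.9, 0, 0, 0, 0], [0, -0.9, 0, 0, 0, 0], [0, -0.9, 0, 0, 0, 0], [0, -0.8, 0, 0, 0, 0], [0, -0.3, 0, 0, 0, 0]])

```text
t: 6.02
eef_pos: [0.4388, 0.0258, 0.0688]
tool_rot: [0.707, 0.037, 0.705, -0.038]
contact_force: [-0.7, 1.8, 7.9]
gripper_width: 0.094
```

```bash
python3 - <<'E'
from h import *
state()
E
```

```text
t 6.03 p [0.4388 0.0258 0.0688] down [ 0.003 -0.001 -1.   ] jaw yaw 83.9 q [ 0.42  0.44 -0.73  2.2   0.48  0.66  0.81] F [-0.7  1.8  7.9] w 0.094
```

Emit:
step_arm(plan=[[0, -0.15, 0, 0, 0, 0], [0, -0.1, 0, 0, 0, 0], [0, -0.08, 0, 0, 0, 0], [0, 0, 0, 0, 0, 0]])

```text
t: 6.52
eef_pos: [0.4377, 0.0145, 0.0688]
tool_rot: [0.707, 0.037, 0.705, -0.037]
contact_force: [-0.6, 0.9, 11.1]
gripper_width: 0.096
```

Emit:
step_arm(plan=[[0, -0.08, 0, 0, 0, 0], [0, 0, 0, 0, 0, 0]])

```text
t: 6.78
eef_pos: [0.4377, 0.0145, 0.0688]
tool_rot: [0.708, 0.037, 0.705, -0.034]
contact_force: [0.6, 10.4, 6.8]
gripper_width: 0.101
```

Emit:
step_arm(plan=[[0, 0.04, 0, 0, 0, 0], [0, 0, 0, 0, 0, 0], [0, 0, 0, 0, 0, 0], [0, 0, 0, 0, 0, 0]], fingers=0.3)

```text
t: 7.28
eef_pos: [0.4361, 0.0122, 0.0673]
tool_rot: [0.706, 0.037, 0.706, -0.037]
contact_force: [-0.0, -0.0, -0.2]
gripper_width: 0.349
```

Emit:
step_arm(plan=[[-0.3, 0, 0, 0, 0, 0], [-0.7, 0, 0, 0, 0, 0], [-0.9, 0, 0, 0, 0, 0], [-0.9, 0, 0, 0, 0, 0], [-0.6, -0.4, 0, 0, 0, 0], [0, -0.9, 0.4, 0, 0, 0], [0, -0.9, 0.4, 0, 0, 0], [0, -0.9, 0.4, 0, 0, 0]])

```text
t: 8.28
eef_pos: [0.4715, -0.1169, 0.2044]
tool_rot: [0.706, 0.036, 0.706, -0.037]
contact_force: [1.0, 0.3, -0.3]
gripper_width: 0.345
```

Emit:
step_arm(plan=[[0, -0.9, 0.2, 0, 0, 0], [0, -0.9, 0.2, 0, 0, 0], [0, -0.9, 0.2, 0, 0, 0], [0, -0.9, 0, 0, 0, 0], [0, -0.9, 0, 0, 0, 0], [0, 0, 0, 0, 0, 0]], fingers=-1)

```text
t: 9.02
eef_pos: [0.4753, -0.3006, 0.2038]
tool_rot: [0.706, 0.038, 0.706, -0.039]
contact_force: [0.4, 0.1, 1.1]
gripper_width: 0.997
```

```bash
python3 - <<'E'
from h import *
state()
for n in("side","top"):
    im,d=bot.read_camera(n); cv2.imwrite(f"pics/{n}2.png",im[:,:,::-1]); np.save(f"{n}_d2.npy",d)
im=cv2.imread("pics/top2.png"); cv2.imwrite("pics/t2c.png",cv2.resize(im[150:280,190:350],None,fx=5,fy=4.6,interpolation=cv2.INTER_CUBIC))
E
```

```text
t 9.03 p [ 0.4753 -0.3006  0.2038] down [-0.    -0.001 -1.   ] jaw yaw 83.8 q [ 1.    0.4  -0.69  1.82  0.3   1.02  1.65] F [0.4 0.1 1.1] w 0.997
```

View pics/t2c.png

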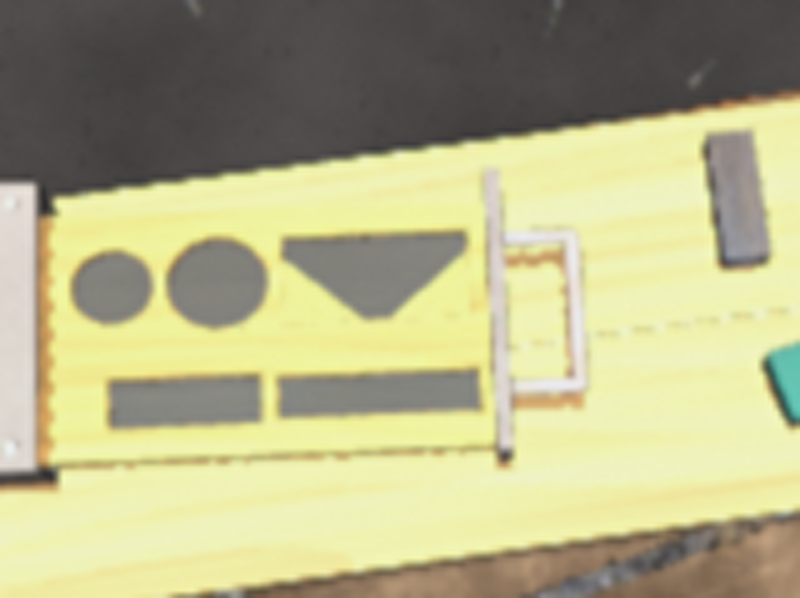

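View pics/top2.png

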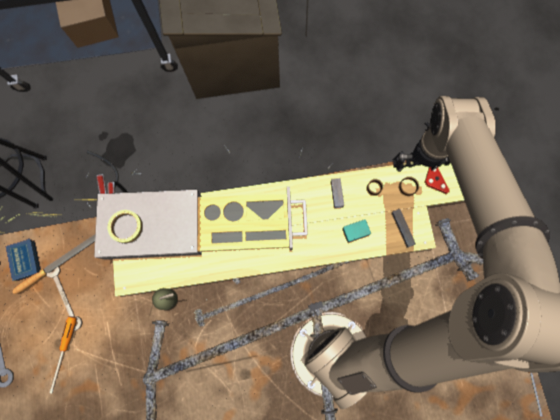

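View pics/side2.png

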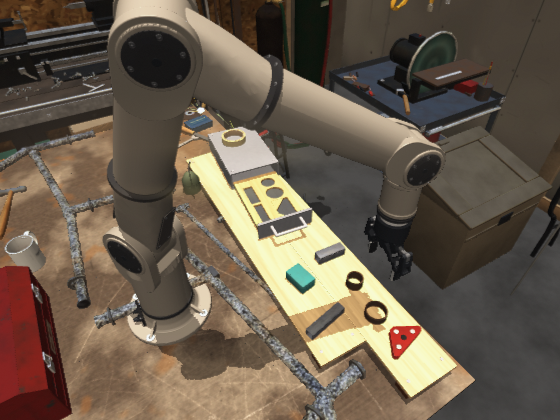

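The top view shows the open drawer. The full-frame pockets are round at (212,212) and (234,211), the triangle at (265,209), and rectangles at (227,237) and (266,235). All pieces are still in place.

```bash
cat >> meas.py <<'E'
def pockets(im,m):
    hsv=cv2.cvtColor(im,cv2.COLOR_BGR2HSV); out={}
    g=((hsv[...,1]<45)&(hsv[...,2]<175)).astype(np.uint8)*255
    return g
E
python3 - <<'E'
from meas import *
im=cv2.imread("pics/top2.png"); d=np.load("top_d2.npy"); m=bot.camera_model("top"); P=cloud(m,d)
big=cv2.resize(im,None,fx=4,fy=4,interpolation=cv2.INTER_LINEAR); hsv=cv2.cvtColor(big,cv2.COLOR_BGR2HSV)
g=(hsv[...,1]<85).astype(np.uint8)*255
print(cv2.cvtColor(im,cv2.COLOR_BGR2HSV)[237,222:232].tolist())
for n,(u,v) in dict(sr=(212,212),lr=(234,211),mag=(265,207),st=(227,237),lt=(266,235)).items():
    k,l=cv2.connectedComponents(g); mk=(l==l[v*4,u*4]).astype(np.uint8)*255
    c=max(cv2.findContours(mk,cv2.RETR_EXTERNAL,cv2.CHAIN_APPROX_NONE)[0],key=cv2.contourArea)
    px=(c[:,0,:]+.5)/4-.5
    for z in(.054,.062):
        w=cast(m,px,z)[:,:2]*1000; r=cv2.minAreaRect(w.astype(np.float32)); print(n,z,np.round(r[0],1),np.round(r[1],1),round(r[2],1), cv2.contourArea(w.astype(np.float32)).__round__())
    print("depth z",np.median(P[v-3:v+3,u-3:u+3,2]).round(4))
z=P[...,2]
c=[]
for v in range(208,228):
    us=[u for u in range(298,312) if z[v,u]>.072]; c.append((np.mean(us),v,len(us)))
c=np.array(c); W=cast(m,c[:,:2],.088)[:,:2]*1000
f=cv2.fitLine(W.astype(np.float32),cv2.DIST_HUBER,0,.01,.01).ravel(); print("bar",c[:,2],f,"y at x=437.7:",f[3]+(437.7-f[2])*f[1]/f[0])
E
```

```text
[[35, 11, 135], [35, 11, 135], [30, 11, 135], [30, 13, 136], [34, 13, 136], [34, 13, 136], [34, 15, 136], [34, 13, 137], [34, 13, 136], [35, 11, 136]]
sr 0.054 [474.4 296.3] [49.7 50.9] 43.0 1980
sr 0.062 [472.4 295.1] [49.4 50.6] 43.0 1955
depth z 0.054
lr 0.054 [467.3 230.9] [61.7 62.5] 50.1 3041
lr 0.062 [465.3 230.2] [61.3 62.1] 50.1 3004
depth z 0.0539
mag 0.054 [456.7 133.5] [115.9  60.8] 84.2 4566
mag 0.062 [454.9 133.3] [115.2  60.4] 84.2 4510
depth z 0.0547
st 0.054 [389.7 259.8] [96.2 34. ] 83.3 3022
st 0.062 [388.2 258.9] [95.6 33.8] 83.3 2985
depth z 0.0533
lt 0.054 [376.6 142.1] [123.9  31. ] 82.9 3456
lt 0.062 [375.3 141.9] [123.2  30.8] 82.9 3414
depth z 0.0532
bar [3. 3. 3. 4. 4. 4. 4. 4. 3. 3. 3. 3. 3. 3. 3. 3. 3. 3. 3. 3.] [ 9.9355084e-01 -1.1338775e-01  4.0575189e+02  1.6476479e+01] y at x=437.7: 12.83044
```

```bash
cat >> meas.py <<'E'
def magnet(name,im,d,roi):
    m=bot.camera_model(name); u0,v0,u1,v1=roi
    big=cv2.resize(im,None,fx=4,fy=4,interpolation=cv2.INTER_LINEAR); hsv=cv2.cvtColor(big,cv2.COLOR_BGR2HSV)
    mk=((hsv[...,1]>110)&((hsv[...,0]<10)|(hsv[...,0]>170))&(hsv[...,2]>90)).astype(np.uint8)*255
    s=np.zeros_like(mk); s[v0*4:v1*4,u0*4:u1*4]=255; mk&=s
    mk=cv2.morphologyEx(mk,cv2.MORPH_CLOSE,np.ones((25,25)))
    c=max(cv2.findContours(mk,cv2.RETR_EXTERNAL,cv2.CHAIN_APPROX_NONE)[0],key=cv2.contourArea)
    w=cast(m,(c[:,0,:]+.5)/4-.5,.056)[:,:2]*1000
    r=cv2.minAreaRect(w.astype(np.float32)); t=cv2.minEnclosingTriangle(w.astype(np.float32).reshape(-1,1,2))[1].reshape(-1,2)
    print(name,np.round(r[0],1),np.round(r[1],1),round(r[2],1),t.round(1).tolist())
E
python3 - <<'E'
from meas import *
magnet("top",cv2.imread("pics/top0.png"),None,(420,155,455,200))
magnet("top",cv2.imread("pics/top2.png"),None,(424,160,455,200))
magnet("side",cv2.imread("pics/side2.png"),None,(385,318,425,362))
E
```

```text
top [ 473.8 -408.3] [107.   57.6] 13.8 [[547.4000244140625, -419.8999938964844], [414.0, -452.6000061035156], [463.20001220703125, -373.70001220703125]]
top [ 468.3 -409.5] [95.6 57.5] 13.4 [[547.5, -420.20001220703125], [414.3999938964844, -452.0], [463.29998779296875, -373.5]]
side [ 471.3 -412.4] [117.7  56.4] 14.3 [[463.3999938964844, -374.1000061035156], [546.9000244140625, -422.20001220703125], [409.20001220703125, -457.29998779296875]]
```

```bash
python3 - <<'E'
from h import *
p,Rc,_=pose()
a=down(30);b=down(-25);c=down(-76)
rows([((.50,-.34,.20),a),((.49,-.38,.19),b),((.474,-.409,.12),c),((.474,-.409,.0455),c)])
E
```

```text
[[0.016,-0.169,0.116,0.025,0,0],[0.016,-0.148,0.141,0.025,0,0],[0.016,-0.124,0.163,0.025,0,0],[0.016,-0.097,0.18,0.025,0,0],[0.016,-0.068,0.194,0.025,0,0],[0.017,-0.037,0.201,0.025,0,0],[0.042,-0.12,0.123,0.0255,0,0],[0.041,-0.098,0.141,0.0255,0,0]]
[[0.042,-0.074,0.155,0.0255,0,0],[0.041,-0.049,0.165,0.0255,0,0],[0.042,-0.022,0.17,0.0255,0,0],[0.041,0.005,0.172,0.0255,0,0],[0.292,-0.009,0.138,0.0236,0,0],[0.291,0.011,0.138,0.0236,0,0],[0.292,0.031,0.135,0.0236,0,0],[0.291,0.051,0.128,0.0236,0,0]]
[[0.292,0.07,0.119,0.0236,0,0],[0.291,0.086,0.108,0.0236,0,0],[0.621,0,0,0,0,0],[0.621,0.001,0.001,0,0,0],[0.621,0,0,0,0,0]]
21 end [ 0.474  -0.409   0.0455]
```

Emit:
step_arm(plan=[[0.016, -0.17, 0.116, 0.025, 0, 0], [0.016, -0.15, 0.141, 0.025, 0, 0], [0.016, -0.124, 0.163, 0.025, 0, 0], [0.016, -0.097, 0.18, 0.025, 0, 0], [0.016, -0.068, 0.194, 0.025, 0, 0], [0.016, -0.037, 0.2, 0.025, 0, 0], [0.04, -0.12, 0.123, 0.0255, 0, 0], [0.04, -0.098, 0.141, 0.0255, 0, 0]])

```text
t: 10.12
eef_pos: [0.4974, -0.3519, 0.1968]
tool_rot: [0.548, 0.447, 0.548, -0.447]
contact_force: [0.6, 0.9, -0.4]
gripper_width: 1.0
```

Emit:
step_arm(plan=[[0.042, -0.074, 0.155, 0.0255, 0, 0], [0.041, -0.049, 0.165, 0.0255, 0, 0], [0.042, -0.022, 0.17, 0.0255, 0, 0], [0.041, 0.005, 0.172, 0.0255, 0, 0], [0.292, -0.009, 0.138, 0.0236, 0, 0], [0.291, 0.011, 0.138, 0.0236, 0, 0], [0.292, 0.031, 0.135, 0.0236, 0, 0], [0.291, 0.051, 0.128, 0.0236, 0, 0]])

```text
t: 11.12
eef_pos: [0.4802, -0.3979, 0.1432]
tool_rot: [0.188, 0.682, 0.189, -0.681]
contact_force: [0.6, 0.2, 0.7]
gripper_width: 1.003
```

Emit:
step_arm(plan=[[0.292, 0.07, 0.119, 0.0236, 0, 0], [0.291, 0.086, 0.108, 0.0236, 0, 0], [0, 0, 0, 0, 0, 0]])

```text
t: 11.5
eef_pos: [0.4741, -0.4078, 0.1193]
tool_rot: [-0.087, -0.701, -0.088, 0.702]
contact_force: [0.0, 0.2, 0.3]
gripper_width: 1.001
```

```bash
python3 - <<'E'
from h import *
state()
im,d=bot.read_camera("side"); cv2.imwrite("pics/s3.png",cv2.resize(im[250:420,300:480,::-1],None,fx=4,fy=3.5))
rows([((.474,-.409,.0455),down(-76))])
E
```

```text
t 11.50 p [ 0.4741 -0.4078  0.1193] down [-0.001  0.002 -1.   ] jaw yaw -75.8 q [ 0.64  0.52 -0.04  1.77  0.03  0.85 -0.74] F [0.  0.2 0.3] w 1.001
[[0.62,0.008,0.007,0.0003,0,0.0001],[0.62,0.007,0.007,0.0003,0,0.0001],[0.621,0.007,0.008,0.0003,0,0.0001]]
3 end [ 0.474  -0.409   0.0455]
```

View pics/s3.png

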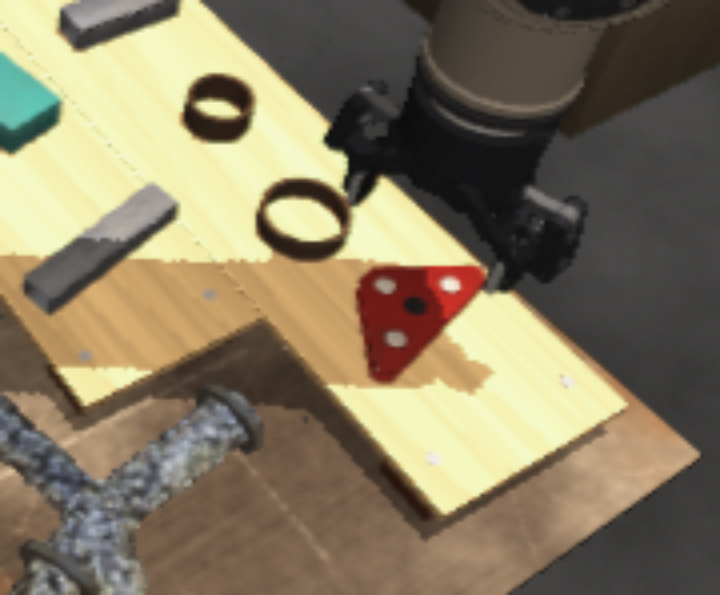

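The magnet (crop 410,310) sits under the gripper, and the large ring (303,220) is close to the apex-side finger. I'll narrow the opening to about 64 mm before going down.

Emit:
step_arm(plan=[[0.62, 0.01, 0.01, 0, 0, 0], [0.62, 0.01, 0.01, 0, 0, 0], [0.3, 0.01, 0.01, 0, 0, 0], [0.32, 0, 0, 0, 0, 0], [0, 0, 0, 0, 0, 0]], fingers=-0.5)

```text
t: 12.18
eef_pos: [0.473, -0.4105, 0.0449]
tool_rot: [-0.086, -0.702, -0.087, 0.702]
contact_force: [-0.3, 0.5, 1.3]
gripper_width: 0.751
```

Emit:
step_arm(plan=[[0, 0, 0, 0, 0, 0], [0, 0, 0, 0, 0, 0], [0, 0, 0, 0, 0, 0], [0, 0, 0, 0, 0, 0]], fingers=1, force=80)

```text
t: 12.68
eef_pos: [0.4737, -0.4113, 0.0466]
tool_rot: [0.087, 0.702, 0.086, -0.701]
contact_force: [-2.3, 1.4, 6.9]
gripper_width: 0.61
```

```bash
python3 - <<'E'
from h import *
state()
E
```

```text
t 12.68 p [ 0.4737 -0.4113  0.0466] down [ 0.001 -0.001 -1.   ] jaw yaw -76.0 q [ 0.65  0.62 -0.04  1.81  0.04  0.72 -0.74] F [-2.3  1.4  6.9] w 0.610
```

Emit:
step_arm(plan=[[-0.3, 0, 0, 0, 0, 0], [-0.6, 0, 0, 0, 0, 0], [-0.8, 0, 0, 0, 0, 0], [-0.6, 0, 0, 0, 0, 0], [0, 0, 0, 0, 0, 0]])

```text
t: 13.3
eef_pos: [0.4743, -0.4119, 0.1398]
tool_rot: [0.087, 0.703, 0.085, -0.701]
contact_force: [0.7, -0.1, -1.9]
gripper_width: 0.605
```

```bash
python3 - <<'E'
from h import *
state()
im,d=bot.read_camera("side"); cv2.imwrite("pics/s4.png",cv2.resize(im[220:400,320:520,::-1],None,fx=4,fy=3.3))
im,d=bot.read_camera("top"); cv2.imwrite("pics/t4.png",cv2.resize(im[120:270,340:540,::-1],None,fx=4,fy=4))
E
```

```text
t 13.30 p [ 0.4743 -0.4119  0.1398] down [ 0.004 -0.003 -1.   ] jaw yaw -76.0 q [ 0.65  0.49 -0.04  1.76  0.03  0.89 -0.73] F [ 0.7 -0.1 -1.9] w 0.605
```

View pics/s4.png

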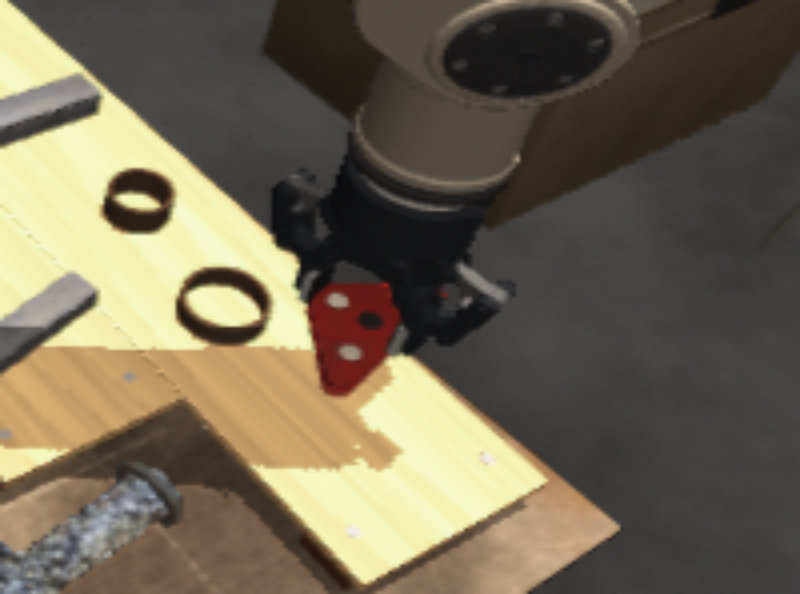

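View pics/t4.png

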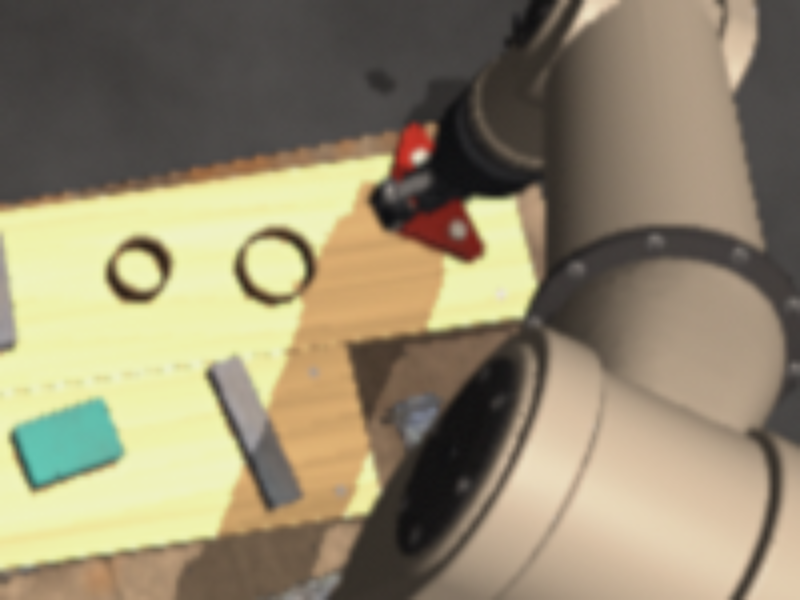

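```bash
python3 - <<'E'
from h import *
p,Rc,_=pose()
a=down(-45);c=down(-6.2)
rows([((.50,-.2,.165),a),((.4563,.1345,.11),c),])
E
```

```text
[[-0.117,-0.824,-0.323,-0.0143,0,0],[-0.117,-0.792,-0.395,-0.0143,0,0],[-0.117,-0.753,-0.465,-0.0143,0,0],[-0.116,-0.709,-0.531,-0.0143,0,0],[-0.117,-0.658,-0.592,-0.0143,0,0],[-0.116,-0.603,-0.649,-0.0143,0,0],[0.138,-0.669,-0.513,-0.0108,0,0],[0.138,-0.633,-0.557,-0.0108,0,0]]
[[0.138,-0.594,-0.599,-0.0108,0,0],[0.138,-0.552,-0.638,-0.0108,0,0],[0.138,-0.507,-0.673,-0.0108,0,0],[0.138,-0.461,-0.706,-0.0108,0,0],[0.137,-0.412,-0.736,-0.0108,0,0],[0.138,-0.361,-0.762,-0.0108,0,0],[0.137,-0.308,-0.785,-0.0108,0,0],[0.138,-0.254,-0.804,-0.0108,0,0]]
16 end [0.4563 0.1345 0.11  ]
```

Emit:
step_arm(plan=[[-0.117, -0.824, -0.323, -0.0143, 0, 0], [-0.117, -0.792, -0.395, -0.0143, 0, 0], [-0.117, -0.753, -0.465, -0.0143, 0, 0], [-0.116, -0.709, -0.531, -0.0143, 0, 0], [-0.117, -0.658, -0.592, -0.0143, 0, 0], [-0.116, -0.603, -0.649, -0.0143, 0, 0], [0.138, -0.669, -0.513, -0.0108, 0, 0], [0.138, -0.633, -0.557, -0.0108, 0, 0]])

```text
t: 14.4
eef_pos: [0.4917, -0.131, 0.1544]
tool_rot: [0.316, 0.633, 0.315, -0.633]
contact_force: [0.4, -0.2, -2.3]
gripper_width: 0.613
```

Emit:
step_arm(plan=[[0.138, -0.594, -0.599, -0.0108, 0, 0], [0.138, -0.552, -0.638, -0.0108, 0, 0], [0.138, -0.507, -0.673, -0.0108, 0, 0], [0.138, -0.461, -0.706, -0.0108, 0, 0], [0.137, -0.412, -0.736, -0.0108, 0, 0], [0.138, -0.361, -0.762, -0.0108, 0, 0], [0.137, -0.308, -0.785, -0.0108, 0, 0], [0.138, -0.254, -0.804, -0.0108, 0, 0]])

```text
t: 15.4
eef_pos: [0.456, 0.136, 0.1101]
tool_rot: [0.473, 0.525, 0.473, -0.525]
contact_force: [-0.3, -0.2, -2.5]
gripper_width: 0.604
```

Emit:
step_arm(plan=[[0, 0, 0, 0, 0, 0], [0, 0, 0, 0, 0, 0]])

```text
t: 15.65
eef_pos: [0.4563, 0.1342, 0.1102]
tool_rot: [-0.472, -0.526, -0.472, 0.526]
contact_force: [-0.5, -0.7, -2.4]
gripper_width: 0.611
```

```bash
python3 - <<'E'
from h import *
state()
im,d=bot.read_camera("side"); cv2.imwrite("pics/s5.png",cv2.resize(im[120:280,200:400,::-1],None,fx=4,fy=3.7))
im,d=bot.read_camera("top"); cv2.imwrite("pics/t5.png",cv2.resize(im[150:280,190:350,::-1],None,fx=5,fy=4.6,interpolation=cv2.INTER_CUBIC))
rows([((.4563,.1345,.075),down(-6.2)),])
E
```

```text
t 15.65 p [0.4563 0.1342 0.1102] down [-0.    -0.001 -1.   ] jaw yaw -6.2 q [-0.    0.36 -0.49  2.1   0.25  0.73 -0.76] F [-0.5 -0.7 -2.4] w 0.611
[[0.882,-0.013,-0.027,-0.0002,0.0001,0]]
1 end [0.4563 0.1345 0.075 ]
```

View pics/s5.png

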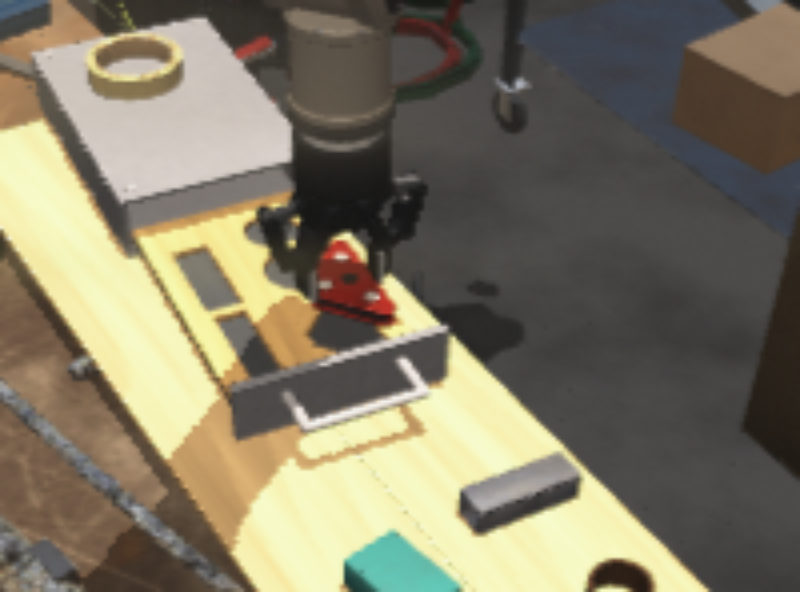

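View pics/t5.png

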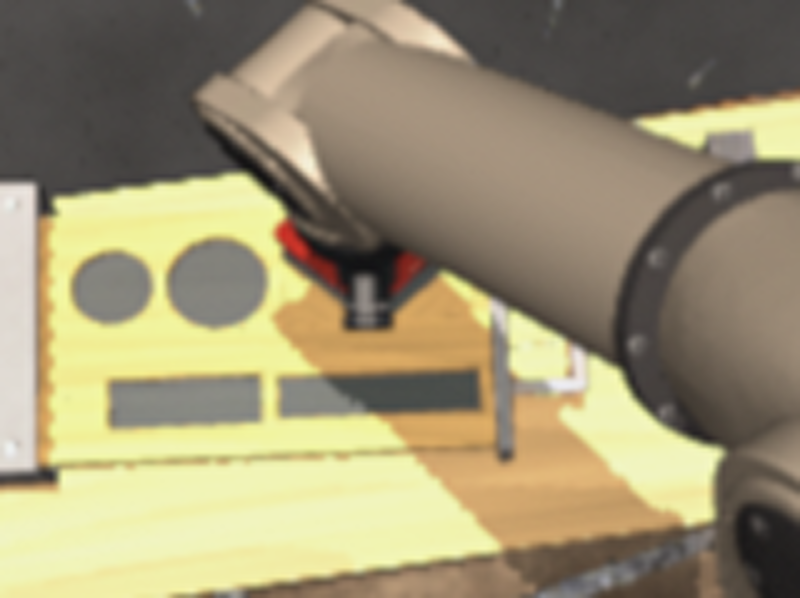

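The magnet (side crop 350,285) is held flat above its triangular pocket with its apex towards the robot. Lowering in steps.

Emit:
step_arm(plan=[[0.5, 0, -0.01, 0, 0, 0], [0.38, 0, 0, 0, 0, 0], [0.12, 0, 0, 0, 0, 0], [0.1, 0, 0, 0, 0, 0], [0, 0, 0, 0, 0, 0]])

```text
t: 16.38
eef_pos: [0.4568, 0.1345, 0.0663]
tool_rot: [-0.472, -0.526, -0.472, 0.527]
contact_force: [-1.0, -0.2, -1.7]
gripper_width: 0.61
```

Emit:
step_arm(plan=[[0.06, 0, 0, 0, 0, 0], [0.05, 0, 0, 0, 0, 0], [0, 0, 0, 0, 0, 0]])

```text
t: 16.75
eef_pos: [0.4567, 0.1345, 0.0618]
tool_rot: [-0.472, -0.526, -0.472, 0.526]
contact_force: [-1.6, -1.0, -2.3]
gripper_width: 0.606
```

Emit:
step_arm(plan=[[0.03, 0, 0, 0, 0, 0], [0, 0, 0, 0, 0, 0]])

```text
t: 17.0
eef_pos: [0.4568, 0.1345, 0.0607]
tool_rot: [-0.472, -0.526, -0.472, 0.526]
contact_force: [-0.6, -1.6, -1.0]
gripper_width: 0.61
```

Emit:
step_arm(plan=[[0, 0, 0, 0, 0, 0], [0, 0, 0, 0, 0, 0], [0, 0, 0, 0, 0, 0]], fingers=-0.5)

```text
t: 17.38
eef_pos: [0.457, 0.135, 0.0608]
tool_rot: [0.472, 0.527, 0.472, -0.526]
contact_force: [0.0, -0.2, -0.4]
gripper_width: 0.748
```

Emit:
step_arm(plan=[[-0.3, 0, 0, 0, 0, 0], [-0.7, 0, 0, 0, 0, 0], [-0.9, 0, 0, 0, 0, 0], [-0.9, 0, 0, 0, 0, 0], [0, 0, 0, 0, 0, 0]])

```text
t: 18.0
eef_pos: [0.4587, 0.1355, 0.1761]
tool_rot: [0.473, 0.528, 0.471, -0.524]
contact_force: [0.2, 0.1, -0.9]
gripper_width: 0.748
```

```bash
python3 - <<'E'
from h import *
state()
im,d=bot.read_camera("side"); cv2.imwrite("pics/s6.png",cv2.resize(im[120:280,200:400,::-1],None,fx=4,fy=3.7))
p,Rc,_=pose()
# large ring
rows([((.50,-.15,.19),down(-50)),((.4665,-.325,.12),down(-96+36)),((.4665,-.325,.045),down(-60))])
E
```

```text
t 18.00 p [0.4587 0.1355 0.1761] down [ 0.006  0.002 -1.   ] jaw yaw -6.2 q [ 0.04  0.26 -0.53  2.05  0.17  0.87 -0.69] F [ 0.2  0.1 -0.9] w 0.748
[[-0.049,0.229,0.871,0.0152,0,-0.0001],[-0.049,0.31,0.845,0.0152,0,-0.0001],[-0.05,0.39,0.811,0.0152,0,-0.0001],[-0.05,0.465,0.771,0.0152,0,-0.0001],[-0.05,0.536,0.723,0.0152,0,-0.0001],[-0.05,0.603,0.668,0.0152,0,-0.0001],[-0.051,0.664,0.608,0.0152,0,-0.0001],[-0.051,0.719,0.541,0.0152,0,-0.0001]]
[[0.29,0.47,0.576,0.0046,0,0.0001],[0.29,0.486,0.562,0.0046,0,0.0001],[0.29,0.502,0.548,0.0046,0,0.0001],[0.29,0.517,0.533,0.0046,0,0.0001],[0.291,0.532,0.518,0.0046,0,0.0001],[0.291,0.547,0.502,0.0046,0,0.0001],[0.625,0,0.001,0,-0.0001,0],[0.625,-0.001,0,0,-0.0001,0]]
[[0.625,0,0,0,-0.0001,0]]
17 end [ 0.4665 -0.325   0.045 ]
```

View pics/s6.png

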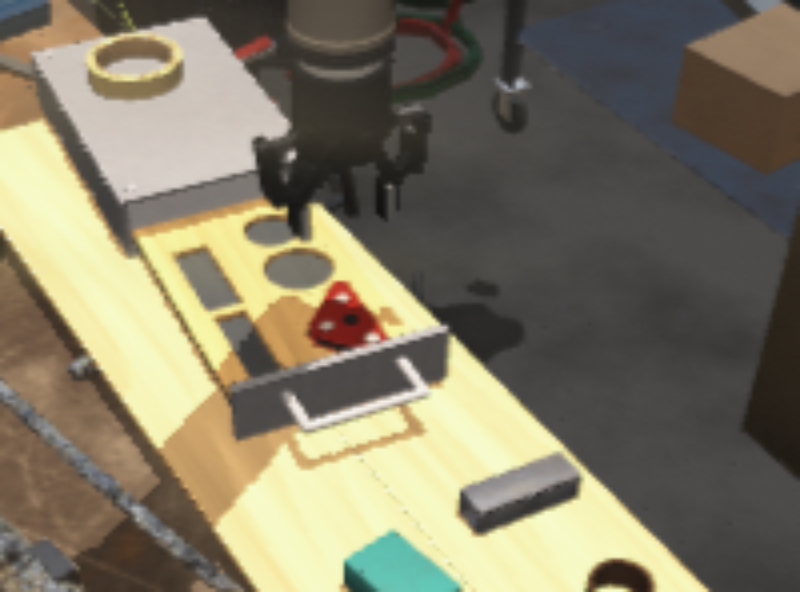

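Side view: magnet seated in its pocket at (345,318). I'll re-measure the rings before moving.

```bash
cat >> meas.py <<'E'
def find(im,d,m,seedbox,zt,thr=.008,color=False):
    """pieces by height above board inside a pixel box, upscaled"""
    P=cloud(m,d); z=cv2.medianBlur(P[...,2].astype(np.float32),3)
    u0,v0,u1,v1=seedbox; mk=np.zeros(z.shape,np.uint8); mk[v0:v1,u0:u1]=(z[v0:v1,u0:u1]>zt-thr)*255
    r,w=rect_top(m,mk,zt); return np.round(r[0],1),np.round(r[1],1),round(r[2],1)
def ring(im,m,uv,rad,zt):
    """outer-top circle from dark ring mask: enclosing circle of rim points cast at top"""
    big=cv2.resize(im,None,fx=4,fy=4,interpolation=cv2.INTER_LINEAR); hsv=cv2.cvtColor(big,cv2.COLOR_BGR2HSV)
    g=((hsv[...,2]<150)).astype(np.uint8)*255; s=np.zeros_like(g); cv2.circle(s,(uv[0]*4,uv[1]*4),rad*4,255,-1); g&=s
    c=max(cv2.findContours(g,cv2.RETR_EXTERNAL,cv2.CHAIN_APPROX_NONE)[0],key=cv2.contourArea)
    px=(c[:,0,:]+.5)/4-.5
    out=[]
    w=cast(m,px,zt)[:,:2]*1000; o=np.asarray(m["origin"])[:2]*1000
    # far half (away from camera) rim belongs to top edge
    ctr=w.mean(0); away=(ctr-o)/np.linalg.norm(ctr-o); far=w[(w-ctr)@away>3]
    A=np.c_[2*far,np.ones(len(far))]; x=np.linalg.lstsq(A,(far**2).sum(1),rcond=None)[0]
    return x[:2].round(1),round(float(np.sqrt(x[2]+x[0]**2+x[1]**2)),1)
E
python3 - <<'E'
from meas import *
im,d=bot.read_camera("top"); im=im[:,:,::-1].copy(); cv2.imwrite("pics/t6.png",im); np.save("t6d.npy",d); m=bot.camera_model("top")
print("sr",ring(im,m,(375,187),14,.07),"lr",ring(im,m,(409,186),16,.062))
print(find(im,d,m,(392,203,418,252),.065), find(im,d,m,(328,172,348,212),.07))
print("lr z",find(im,d,m,(393,170,425,202),.062),"sr z",find(im,d,m,(361,173,389,201),.07))
E
```

```text
sr (array([ 477.7, -218.1]), 22.0) lr (array([ 475. , -338.4]), 14.6)
(array([ 327. , -280.1]), array([ 75.6, 131.8]), 78.2) (array([468. , -97.2]), array([ 58.8, 106.7]), 80.1)
lr z (array([ 466.4, -325.4]), array([57., 61.]), 35.5) sr z (array([ 483.2, -225.2]), array([47.2, 31.1]), 30.7)
```

View pics/t6.png

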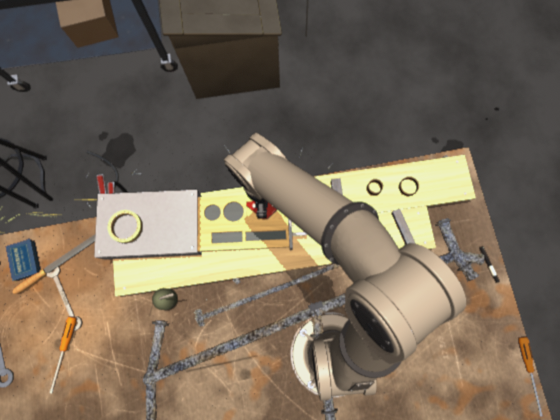

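The top view shows the rings unchanged at (375,187) and (409,186), with the long tube at (403,226).

Emit:
step_arm(plan=[[-0.05, 0.23, 0.87, 0.015, 0, 0], [-0.05, 0.31, 0.845, 0.015, 0, 0], [-0.05, 0.39, 0.81, 0.015, 0, 0], [-0.05, 0.465, 0.77, 0.015, 0, 0], [-0.05, 0.536, 0.723, 0.015, 0, 0], [-0.05, 0.6, 0.67, 0.015, 0, 0], [-0.05, 0.664, 0.608, 0.015, 0, 0], [-0.05, 0.72, 0.54, 0.015, 0, 0]], fingers=-1)

```text
t: 19.1
eef_pos: [0.5004, -0.1517, 0.1882]
tool_rot: [-0.243, -0.663, -0.244, 0.664]
contact_force: [-0.5, -0.1, 0.3]
gripper_width: 0.999
```

Emit:
step_arm(plan=[[0.29, 0.47, 0.576, 0.0046, 0, 0], [0.29, 0.486, 0.562, 0.0046, 0, 0], [0.29, 0.502, 0.548, 0.0046, 0, 0], [0.29, 0.517, 0.533, 0.0046, 0, 0], [0.291, 0.532, 0.518, 0.0046, 0, 0], [0.291, 0.547, 0.502, 0.0046, 0, 0], [0, 0, 0, 0, 0, 0]])

```text
t: 19.98
eef_pos: [0.4669, -0.3288, 0.1176]
tool_rot: [-0.185, -0.682, -0.185, 0.683]
contact_force: [0.4, 0.2, -0.5]
gripper_width: 1.001
```

```bash
python3 - <<'E'
from h import *
state()
rows([((.4665,-.325,.046),down(-60))])
im,d=bot.read_camera("side"); cv2.imwrite("pics/s7.png",cv2.resize(im[220:400,300:500,::-1],None,fx=4,fy=3.3))
E
```

```text
t 19.98 p [ 0.4669 -0.3288  0.1176] down [-0.002 -0.    -1.   ] jaw yaw -59.7 q [ 0.6   0.45 -0.12  1.9   0.08  0.8  -0.6 ] F [ 0.4  0.2 -0.5] w 1.001
[[0.895,-0.042,-0.021,0.0005,0.0002,0.0001],[0.895,-0.043,-0.021,0.0005,0.0002,0.0001]]
2 end [ 0.4665 -0.325   0.046 ]
```

View pics/s7.png

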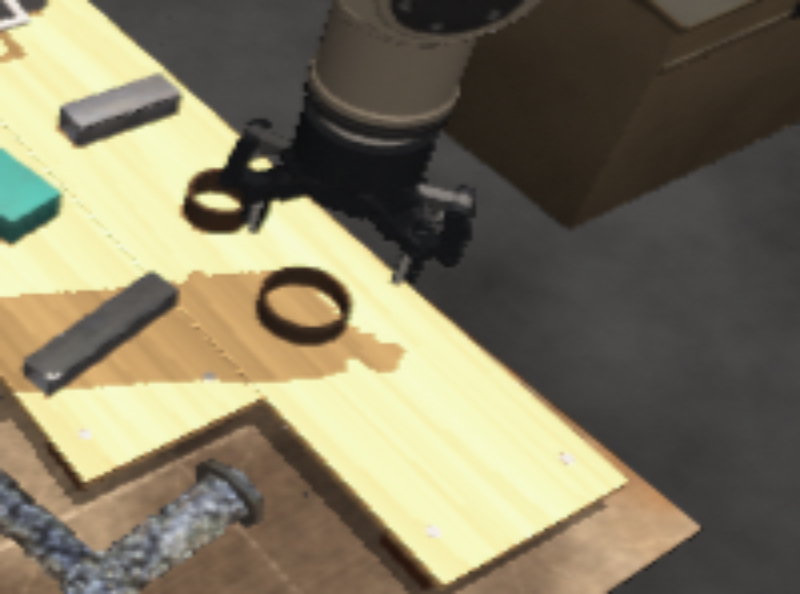

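The large ring (crop 303,303) is centred below the jaws, and both fingers clear the small ring.

Emit:
step_arm(plan=[[0.6, -0.04, -0.02, 0, 0, 0], [0.7, -0.04, -0.02, 0, 0, 0], [0.4, 0, 0, 0, 0, 0], [0.08, 0, 0, 0, 0, 0], [0, 0, 0, 0, 0, 0]])

```text
t: 20.65
eef_pos: [0.469, -0.3219, 0.0483]
tool_rot: [0.187, 0.682, 0.187, -0.682]
contact_force: [-0.2, 0.3, 0.2]
gripper_width: 1.001
```

Emit:
step_arm(plan=[[0, 0, 0, 0, 0, 0], [0, 0, 0, 0, 0, 0], [0, 0, 0, 0, 0, 0], [0, 0, 0, 0, 0, 0], [0, 0, 0, 0, 0, 0]], fingers=1, force=60)

```text
t: 21.28
eef_pos: [0.4692, -0.3223, 0.0494]
tool_rot: [0.187, 0.682, 0.186, -0.682]
contact_force: [-1.6, 1.7, 8.3]
gripper_width: 0.668
```

```bash
python3 - <<'E'
from h import *
state()
p,_,_=pose()
rows([((p[0],p[1],.10),None,3),((.50,-.15,.16),down(-40)),((.4668,.232,.11),down(-6.2))])
E
```

```text
t 21.27 p [ 0.4692 -0.3223  0.0494] down [ 0.002 -0.001 -1.   ] jaw yaw -59.4 q [ 0.58  0.54 -0.12  1.94  0.1   0.66 -0.63] F [-1.6  1.7  8.3] w 0.668
[[-0.422,0.001,0,0,0,0],[-0.422,0.001,-0.001,0,0,0],[-0.422,0,0,0,0,0],[-0.251,-0.552,-0.476,-0.009,0,-0.0001],[-0.25,-0.524,-0.507,-0.009,0,-0.0001],[-0.25,-0.495,-0.536,-0.009,0,-0.0001],[-0.249,-0.464,-0.563,-0.009,0,-0.0001],[-0.249,-0.432,-0.588,-0.009,0,-0.0001]]
[[-0.25,-0.399,-0.612,-0.009,0,-0.0001],[0.115,-0.615,-0.617,-0.0085,0,0],[0.115,-0.581,-0.649,-0.0085,0,0],[0.115,-0.546,-0.679,-0.0085,0,0],[0.115,-0.508,-0.707,-0.0085,0,0],[0.115,-0.47,-0.734,-0.0085,0,0],[0.115,-0.43,-0.758,-0.0085,0,0],[0.116,-0.389,-0.779,-0.0085,0,0]]
[[0.115,-0.347,-0.799,-0.0085,0,0],[0.116,-0.304,-0.817,-0.0085,0,0],[0.115,-0.26,-0.832,-0.0085,0,0],[0.116,-0.215,-0.844,-0.0085,0,0]]
20 end [0.4668 0.232  0.11  ]
```

```bash
python3 - <<'E'
from h import *
p,_,_=pose()
rows([((p[0],p[1],.10),None,3),((.50,-.15,.16),down(-40)),((.4673,.2355,.11),down(-6.2))])
E
```

```text
[[-0.422,0.001,0,0,0,0],[-0.422,0.001,-0.001,0,0,0],[-0.422,0,0,0,0,0],[-0.251,-0.552,-0.476,-0.009,0,-0.0001],[-0.25,-0.524,-0.507,-0.009,0,-0.0001],[-0.25,-0.495,-0.536,-0.009,0,-0.0001],[-0.249,-0.464,-0.563,-0.009,0,-0.0001],[-0.249,-0.432,-0.588,-0.009,0,-0.0001]]
[[-0.25,-0.399,-0.612,-0.009,0,-0.0001],[0.115,-0.619,-0.624,-0.0085,0,0],[0.115,-0.585,-0.656,-0.0085,0,0],[0.115,-0.549,-0.686,-0.0085,0,0],[0.115,-0.512,-0.715,-0.0085,0,0],[0.115,-0.473,-0.741,-0.0085,0,0],[0.115,-0.432,-0.765,-0.0085,0,0],[0.116,-0.391,-0.787,-0.0085,0,0]]
[[0.115,-0.348,-0.807,-0.0085,0,0],[0.116,-0.305,-0.825,-0.0085,0,0],[0.115,-0.26,-0.84,-0.0085,0,0],[0.116,-0.216,-0.852,-0.0085,0,0]]
20 end [0.4673 0.2355 0.11  ]
```

Emit:
step_arm(plan=[[-0.422, 0, 0, 0, 0, 0], [-0.422, 0, 0, 0, 0, 0], [-0.422, 0, 0, 0, 0, 0], [-0.25, -0.55, -0.476, -0.009, 0, 0], [-0.25, -0.524, -0.507, -0.009, 0, 0], [-0.25, -0.495, -0.536, -0.009, 0, 0], [-0.25, -0.464, -0.563, -0.009, 0, 0], [-0.25, -0.432, -0.588, -0.009, 0, 0]])

```text
t: 22.28
eef_pos: [0.4945, -0.176, 0.1491]
tool_rot: [-0.282, -0.648, -0.283, 0.648]
contact_force: [0.2, -0.6, -1.3]
gripper_width: 0.664
```

Emit:
step_arm(plan=[[-0.25, -0.4, -0.612, -0.009, 0, 0], [0.115, -0.615, -0.617, -0.0085, 0, 0], [0.115, -0.581, -0.649, -0.0085, 0, 0], [0.115, -0.546, -0.679, -0.0085, 0, 0], [0.115, -0.508, -0.707, -0.0085, 0, 0], [0.115, -0.47, -0.734, -0.0085, 0, 0], [0.115, -0.43, -0.758, -0.0085, 0, 0], [0.116, -0.389, -0.78, -0.0085, 0, 0]])

```text
t: 23.28
eef_pos: [0.4779, 0.0955, 0.1265]
tool_rot: [0.414, 0.573, 0.414, -0.573]
contact_force: [0.2, -0.1, -1.7]
gripper_width: 0.664
```

Emit:
step_arm(plan=[[0.115, -0.347, -0.82, -0.0085, 0, 0], [0.116, -0.304, -0.84, -0.0085, 0, 0], [0.115, -0.26, -0.855, -0.0085, 0, 0], [0.116, -0.215, -0.865, -0.0085, 0, 0], [0, 0, 0, 0, 0, 0], [0, 0, 0, 0, 0, 0]])

```text
t: 24.02
eef_pos: [0.4667, 0.2358, 0.1077]
tool_rot: [-0.472, -0.526, -0.472, 0.527]
contact_force: [-0.1, -0.9, -1.4]
gripper_width: 0.666
```

```bash
python3 - <<'E'
from h import *
state()
im,d=bot.read_camera("side"); cv2.imwrite("pics/s8f.png",im[:,:,::-1]); cv2.imwrite("pics/s8.png",cv2.resize(im[120:240,200:350,::-1],None,fx=5,fy=5,interpolation=cv2.INTER_CUBIC))
im,d=bot.read_camera("top"); cv2.imwrite("pics/t8.png",cv2.resize(im[150:280,190:350,::-1],None,fx=5,fy=4.6,interpolation=cv2.INTER_CUBIC))
E
```

```text
t 24.02 p [0.4667 0.2358 0.1077] down [-0.    -0.001 -1.   ] jaw yaw -6.2 q [-0.18  0.44 -0.5   2.    0.29  0.78 -0.96] F [-0.1 -0.9 -1.4] w 0.666
```

View pics/s8.png

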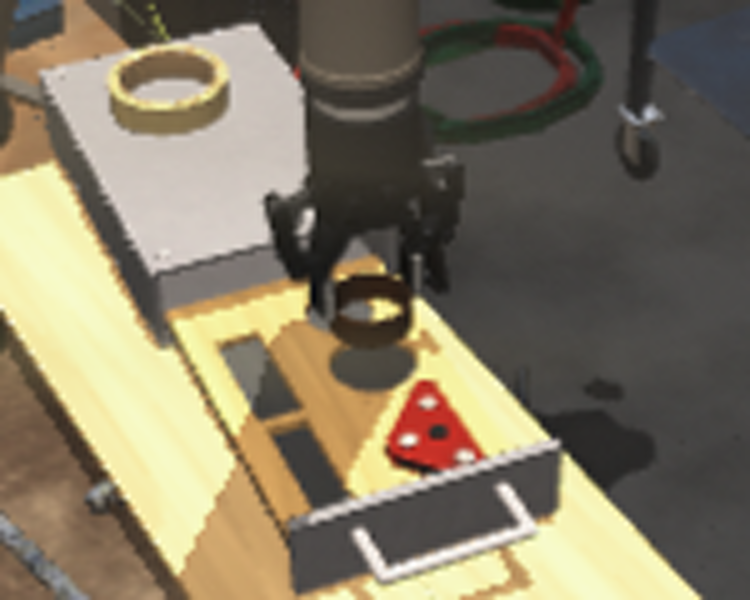

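View pics/t8.png

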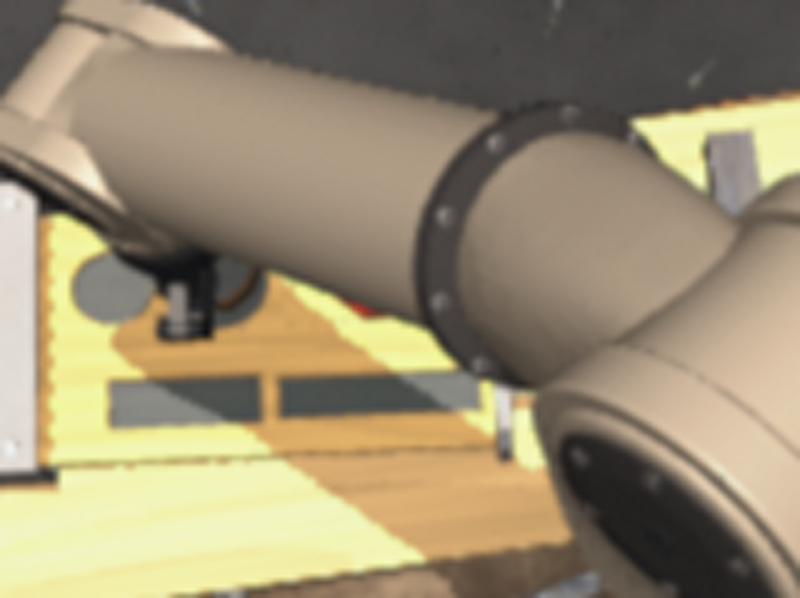

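```bash
python3 - <<'E'
from h import *
m=bot.camera_model("side")
c=np.array([.4667-.0004,.2358-.004]); a=np.linspace(0,2*np.pi,72)
im=cv2.imread("pics/s8f.png"); big=cv2.resize(im[150:230,230:320],None,fx=8,fy=7,interpolation=cv2.INTER_CUBIC)
def draw(c,z,r,col):
    q=proj(m,np.c_[c[0]+r*np.cos(a),c[1]+r*np.sin(a),np.full(72,z)])
    print(q.min(0).round(1),q.max(0).round(1))
    for u,v in q: cv2.circle(big,(int((u+.5-230)*8),int((v+.5-150)*7)),1,col,-1)
draw(c,.1203,.03,(0,255,0)); draw(c,.0983,.03,(255,0,0)); draw((.4669,.2319),.062,.032,(255,0,255))
cv2.imwrite("pics/s8o.png",big)
E
```

```text
[264.9 173.6] [282.3 184.3]
[265.2 178.5] [282.3 189.3]
[265.2 186. ] [283.2 197.5]
```

View pics/s8o.png

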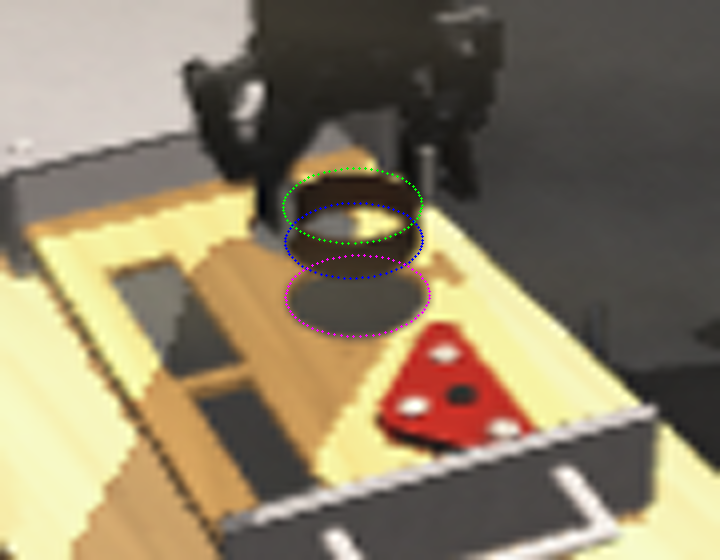

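The predicted ring and pocket outlines match the picture to within about 1 mm, so I'll lower the ring.

Emit:
step_arm(plan=[[0.4, 0, 0, 0, 0, 0], [0.4, 0, 0, 0, 0, 0], [0.1, 0, 0, 0, 0, 0], [0.08, 0, 0, 0, 0, 0], [0, 0, 0, 0, 0, 0], [0, 0, 0, 0, 0, 0]])

```text
t: 24.88
eef_pos: [0.4672, 0.236, 0.0689]
tool_rot: [0.472, 0.527, 0.472, -0.526]
contact_force: [-0.1, 0.4, -1.4]
gripper_width: 0.665
```

Emit:
step_arm(plan=[[0.06, 0, 0, 0, 0, 0], [0.05, 0, 0, 0, 0, 0], [0, 0, 0, 0, 0, 0]])

```text
t: 25.25
eef_pos: [0.4668, 0.2357, 0.0639]
tool_rot: [-0.472, -0.526, -0.472, 0.527]
contact_force: [0.4, 0.6, -2.1]
gripper_width: 0.664
```

Emit:
step_arm(plan=[[0.01, 0, 0, 0, 0, 0], [0, 0, 0, 0, 0, 0], [0, 0, 0, 0, 0, 0]], fingers=-0.6)

```text
t: 25.62
eef_pos: [0.4671, 0.2359, 0.0638]
tool_rot: [0.472, 0.527, 0.472, -0.526]
contact_force: [0.1, 0.5, 0.2]
gripper_width: 0.801
```

Emit:
step_arm(plan=[[-0.3, 0, 0, 0, 0, 0], [-0.7, 0, 0, 0, 0, 0], [-0.9, 0, 0, 0, 0, 0], [-0.9, 0, 0, 0, 0, 0], [0, 0, 0, 0, 0, 0], [0, 0, 0, 0, 0, 0]])

```text
t: 26.38
eef_pos: [0.4668, 0.2355, 0.1758]
tool_rot: [-0.472, -0.527, -0.472, 0.527]
contact_force: [-0.0, 0.1, -0.4]
gripper_width: 0.799
```

```bash
python3 - <<'E'
from meas import *
state()
im,d=bot.read_camera("side"); cv2.imwrite("pics/s9f.png",im[:,:,::-1]); cv2.imwrite("pics/s9.png",cv2.resize(im[150:310,230:390,::-1],None,fx=5,fy=3.7,interpolation=cv2.INTER_CUBIC))
im,d=bot.read_camera("top"); im=im[:,:,::-1].copy();cv2.imwrite("pics/t9.png",im); m=bot.camera_model("top"); P=cloud(m,d)
for n,b,zt in(("lr",(393,170,425,202),.062),("sr",(361,173,389,201),.07)):
    try: print(n,find(im,d,m,b,zt))
    except Exception as e: print(e)
rows([((.50,-.05,.19),down(-40)),((.4785,-.2175,.12),down(-75))])
E
```

```text
t 26.38 p [0.4668 0.2355 0.1758] down [ 0. -0. -1.] jaw yaw -6.3 q [-0.14  0.34 -0.54  1.94  0.22  0.91 -0.9 ] F [-0.   0.1 -0.4] w 0.799
max() iterable argument is empty
sr (array([ 478.7, -217.8]), array([43.5, 48.9]), 78.5)
[[-0.047,0.202,0.875,0.0117,0,0],[-0.047,0.266,0.858,0.0117,0,0],[-0.047,0.328,0.836,0.0117,0,0],[-0.047,0.388,0.809,0.0117,0,0],[-0.046,0.447,0.779,0.0117,0,0],[-0.047,0.503,0.744,0.0117,0,0],[-0.046,0.556,0.705,0.0117,0,0],[-0.047,0.606,0.662,0.0117,0,0]]
[[0.351,0.456,0.71,0.0195,0.0001,0],[0.351,0.539,0.65,0.0195,0.0001,0],[0.35,0.614,0.579,0.0195,0.0001,0],[0.35,0.681,0.5,0.0195,0.0001,0],[0.349,0.736,0.414,0.0195,0.0001,0]]
13 end [ 0.4785 -0.2175  0.12  ]
```

View pics/s9.png

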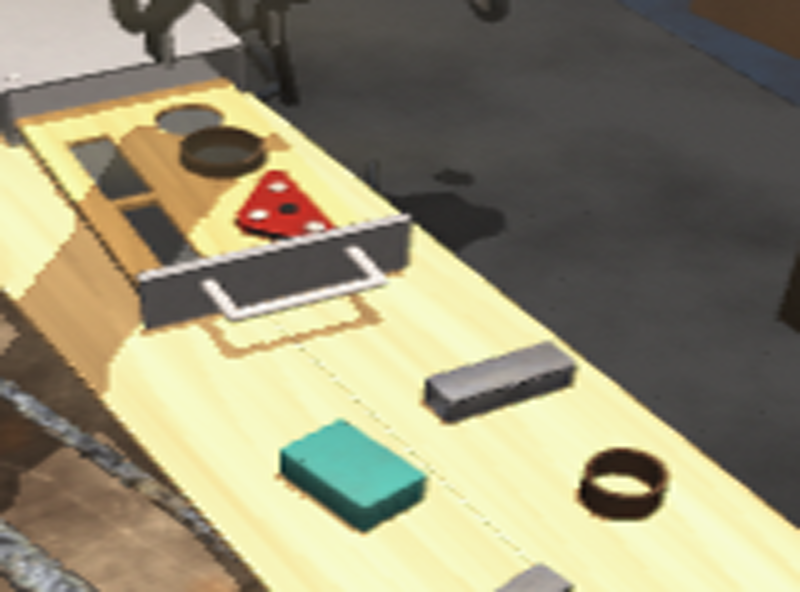

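View pics/t9.png

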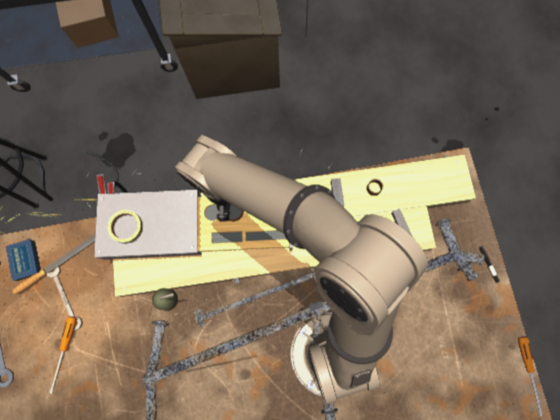

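Large ring seated (crop 222,152); small ring unchanged at top (375,187). Going for the small ring.

Emit:
step_arm(plan=[[-0.047, 0.2, 0.875, 0.0117, 0, 0], [-0.047, 0.266, 0.858, 0.0117, 0, 0], [-0.047, 0.328, 0.836, 0.0117, 0, 0], [-0.047, 0.388, 0.81, 0.0117, 0, 0], [-0.046, 0.447, 0.78, 0.0117, 0, 0], [-0.047, 0.5, 0.744, 0.0117, 0, 0], [-0.046, 0.556, 0.705, 0.0117, 0, 0], [-0.047, 0.606, 0.662, 0.0117, 0, 0]], fingers=-1)

```text
t: 27.48
eef_pos: [0.4998, -0.0506, 0.1897]
tool_rot: [-0.298, -0.64, -0.299, 0.642]
contact_force: [0.5, 0.5, -0.5]
gripper_width: 0.999
```

Emit:
step_arm(plan=[[0.35, 0.456, 0.71, 0.0195, 0, 0], [0.35, 0.54, 0.65, 0.0195, 0, 0], [0.35, 0.614, 0.58, 0.0195, 0, 0], [0.35, 0.68, 0.5, 0.0195, 0, 0], [0.35, 0.736, 0.414, 0.0195, 0, 0], [0, 0, 0, 0, 0, 0], [0, 0, 0, 0, 0, 0]])

```text
t: 28.35
eef_pos: [0.4787, -0.2161, 0.1201]
tool_rot: [-0.092, -0.701, -0.093, 0.701]
contact_force: [0.6, 0.7, 0.3]
gripper_width: 0.999
```

```bash
python3 - <<'E'
from h import *
state()
rows([((.478,-.2175,.0495),down(-75),4)])
im,d=bot.read_camera("side"); cv2.imwrite("pics/s10.png",cv2.resize(im[220:400,300:500,::-1],None,fx=4,fy=3.3))
E
```

```text
t 28.35 p [ 0.4787 -0.2161  0.1201] down [-0.001  0.001 -1.   ] jaw yaw -75.0 q [ 0.39  0.38 -0.11  2.01  0.06  0.76 -1.06] F [0.6 0.7 0.3] w 0.999
[[0.441,0.008,0.006,0,0,0],[0.441,0.008,0.006,0,0,0],[0.441,0.008,0.006,0,0,0],[0.441,0.007,0.007,0,0,0]]
4 end [ 0.478  -0.2175  0.0495]
```

View pics/s10.png

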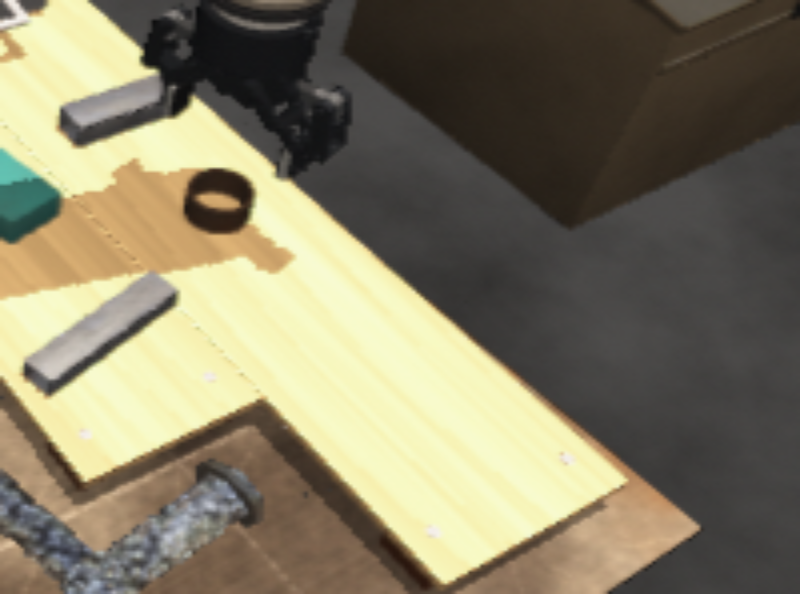

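The small ring (crop 219,200) is in place below the jaws, and the left finger's path is clear of the short tube.

Emit:
step_arm(plan=[[0.5, 0.01, 0.01, 0, 0, 0], [0.6, 0.01, 0.01, 0, 0, 0], [0.5, 0.01, 0, 0, 0, 0], [0.16, 0, 0, 0, 0, 0], [0, 0, 0, 0, 0, 0]])

```text
t: 29.02
eef_pos: [0.4787, -0.2177, 0.0504]
tool_rot: [0.092, 0.701, 0.093, -0.701]
contact_force: [-0.2, -0.4, 0.7]
gripper_width: 0.997
```

Emit:
step_arm(plan=[[0, 0, 0, 0, 0, 0], [0, 0, 0, 0, 0, 0], [0, 0, 0, 0, 0, 0], [0, 0, 0, 0, 0, 0], [0, 0, 0, 0, 0, 0], [0, 0, 0, 0, 0, 0]], fingers=1)

```text
t: 29.78
eef_pos: [0.479, -0.2185, 0.0514]
tool_rot: [0.092, 0.702, 0.092, -0.701]
contact_force: [-1.3, 1.1, 8.7]
gripper_width: 0.533
```

```bash
python3 - <<'E'
from h import *
state()
p,Rc,_=pose()
ring=np.array([.4785,-.2177,p[2]]); off=Rc.inv().apply(ring-p); print("ring in tool mm",off*1000)
T=down(-6.2); oz=off[2]; tgt=np.array([.4739,.2973,0])-T.apply([0,0,oz]); print(tgt)
tgt[2]=.115
rows([((p[0],p[1],.11),None,3),((.50,-.0,.17),down(-40)),(tgt,T)])
E
```

```text
t 29.77 p [ 0.479  -0.2185  0.0514] down [ 0.001 -0.    -1.   ] jaw yaw -75.1 q [ 0.39  0.49 -0.1   2.04  0.08  0.61 -1.07] F [-1.3  1.1  8.7] w 0.533
ring in tool mm [-0.00104709 -0.93823919  0.26636577]
[0.47392877 0.29756481 0.        ]
[[-0.488,0,-0.001,0,0,0],[-0.489,0.001,0,0,0,0],[-0.488,0,-0.001,0,0,0],[-0.215,-0.735,-0.274,-0.0139,0,0],[-0.214,-0.708,-0.337,-0.0139,0,0],[-0.215,-0.676,-0.397,-0.0139,0,0],[-0.214,-0.638,-0.455,-0.0139,0,0],[-0.215,-0.596,-0.509,-0.0139,0,0]]
[[-0.214,-0.55,-0.559,-0.0139,0,0],[-0.215,-0.499,-0.604,-0.0139,0,0],[0.152,-0.587,-0.586,-0.0104,0,0],[0.152,-0.548,-0.623,-0.0104,0,0],[0.152,-0.506,-0.658,-0.0104,0,0],[0.152,-0.462,-0.69,-0.0104,0,0],[0.153,-0.416,-0.718,-0.0104,0,0],[0.152,-0.368,-0.744,-0.0104,0,0]]
[[0.153,-0.319,-0.766,-0.0104,0,0],[0.152,-0.268,-0.785,-0.0104,0,0],[0.153,-0.216,-0.801,-0.0104,0,0]]
19 end [0.4739 0.2975 0.115 ]
```

Emit:
step_arm(plan=[[-0.488, 0, 0, 0, 0, 0], [-0.489, 0, 0, 0, 0, 0], [-0.488, 0, 0, 0, 0, 0], [-0.215, -0.735, -0.274, -0.0139, 0, 0], [-0.215, -0.708, -0.337, -0.0139, 0, 0], [-0.215, -0.676, -0.397, -0.0139, 0, 0], [-0.215, -0.638, -0.455, -0.0139, 0, 0], [-0.215, -0.596, -0.509, -0.0139, 0, 0]])

```text
t: 30.78
eef_pos: [0.4936, -0.0598, 0.1523]
tool_rot: [-0.244, -0.664, -0.244, 0.664]
contact_force: [1.1, 0.4, -1.2]
gripper_width: 0.534
```

Emit:
step_arm(plan=[[-0.214, -0.55, -0.559, -0.0139, 0, 0], [-0.215, -0.5, -0.604, -0.0139, 0, 0], [0.152, -0.587, -0.586, -0.0104, 0, 0], [0.152, -0.548, -0.623, -0.0104, 0, 0], [0.152, -0.506, -0.658, -0.0104, 0, 0], [0.152, -0.462, -0.69, -0.0104, 0, 0], [0.152, -0.416, -0.718, -0.0104, 0, 0], [0.152, -0.368, -0.744, -0.0104, 0, 0]])

```text
t: 31.78
eef_pos: [0.4818, 0.2006, 0.1326]
tool_rot: [0.419, 0.57, 0.419, -0.569]
contact_force: [0.6, 0.9, -2.3]
gripper_width: 0.541
```

Emit:
step_arm(plan=[[0.153, -0.319, -0.766, -0.0104, 0, 0], [0.152, -0.268, -0.785, -0.0104, 0, 0], [0.153, -0.216, -0.8, -0.0104, 0, 0], [0, 0, 0, 0, 0, 0], [0, 0, 0, 0, 0, 0]])

```text
t: 32.4
eef_pos: [0.4732, 0.2975, 0.1142]
tool_rot: [-0.472, -0.526, -0.472, 0.527]
contact_force: [0.5, -1.3, -1.4]
gripper_width: 0.534
```

```bash
python3 - <<'E'
from h import *
state()
im,d=bot.read_camera("side"); im=im[:,:,::-1].copy(); cv2.imwrite("pics/s11f.png",im)
m=bot.camera_model("side"); p,_,_=pose()
a=np.linspace(0,2*np.pi,72); big=cv2.resize(im[130:210,220:310],None,fx=8,fy=7,interpolation=cv2.INTER_CUBIC); clean=big.copy()
def draw(c,z,r,col):
    q=proj(m,np.c_[c[0]+r*np.cos(a),c[1]+r*np.sin(a),np.full(72,z)])
    for u,v in q: cv2.circle(big,(int((u+.5-220)*8),int((v+.5-130)*7)),1,col,-1)
zb=p[2]-.0114; c=(p[0],p[1]-.0003)
draw(c,zb+.03,.024,(0,255,0)); draw(c,zb,.024,(255,0,0)); draw((.4739,.2973),.062,.026,(255,0,255))
cv2.imwrite("pics/s11o.png",big)
E
```

```text
t 32.40 p [0.4732 0.2975 0.1142] down [-0.    -0.001 -1.   ] jaw yaw -6.3 q [-0.28  0.48 -0.51  1.91  0.31  0.83 -1.06] F [ 0.5 -1.3 -1.4] w 0.534
```

View pics/s11o.png

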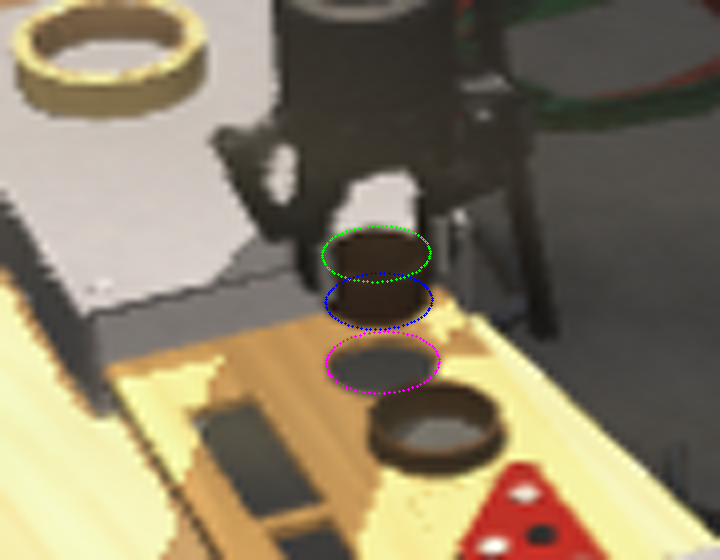

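The small ring and its pocket line up with the predicted outlines.

Emit:
step_arm(plan=[[0.4, 0.01, 0, 0, 0, 0], [0.5, 0, 0, 0, 0, 0], [0.12, 0, 0, 0, 0, 0], [0.08, 0, 0, 0, 0, 0], [0, 0, 0, 0, 0, 0], [0, 0, 0, 0, 0, 0]])

```text
t: 33.2
eef_pos: [0.474, 0.2979, 0.0707]
tool_rot: [0.472, 0.527, 0.472, -0.527]
contact_force: [0.7, 0.4, -0.8]
gripper_width: 0.533
```

Emit:
step_arm(plan=[[0.06, 0, 0, 0, 0, 0], [0.05, 0, 0, 0, 0, 0], [0, 0, 0, 0, 0, 0]])

```text
t: 33.58
eef_pos: [0.4736, 0.2976, 0.0657]
tool_rot: [-0.472, -0.527, -0.472, 0.527]
contact_force: [1.0, 0.3, -1.2]
gripper_width: 0.534
```

Emit:
step_arm(plan=[[0.01, 0, 0, 0, 0, 0], [0, 0, 0, 0, 0, 0], [0, 0, 0, 0, 0, 0]], fingers=-0.3)

```text
t: 33.95
eef_pos: [0.4738, 0.2977, 0.0656]
tool_rot: [0.472, 0.527, 0.472, -0.527]
contact_force: [0.3, -0.3, 0.3]
gripper_width: 0.652
```

Emit:
step_arm(plan=[[-0.3, 0, 0, 0, 0, 0], [-0.7, 0, 0, 0, 0, 0], [-0.9, 0, 0, 0, 0, 0], [-0.9, 0, 0, 0, 0, 0], [0, 0, 0, 0, 0, 0], [0, 0, 0, 0, 0, 0]])

```text
t: 34.7
eef_pos: [0.4735, 0.2973, 0.1775]
tool_rot: [-0.472, -0.527, -0.471, 0.527]
contact_force: [-0.1, 0.2, -1.2]
gripper_width: 0.649
```

```bash
python3 - <<'E'
from meas import *
state()
im,d=bot.read_camera("side"); cv2.imwrite("pics/s12.png",cv2.resize(im[150:310,230:390,::-1],None,fx=5,fy=3.7,interpolation=cv2.INTER_CUBIC)); np.save("s12d.npy",d); cv2.imwrite("pics/s12f.png",im[:,:,::-1])
im,d=bot.read_camera("top"); im=im[:,:,::-1].copy();cv2.imwrite("pics/t12.png",im); np.save("t12d.npy",d)
E
```

```text
t 34.70 p [0.4735 0.2973 0.1775] down [ 0. -0. -1.] jaw yaw -6.3 q [-0.24  0.4  -0.54  1.86  0.25  0.95 -1.  ] F [-0.1  0.2 -1.2] w 0.649
```

View pics/s12.png

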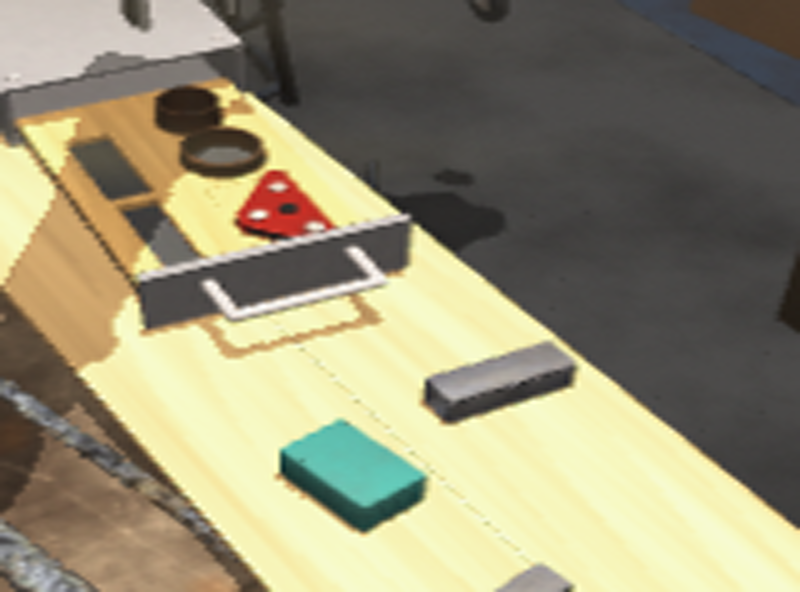

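View pics/t12.png

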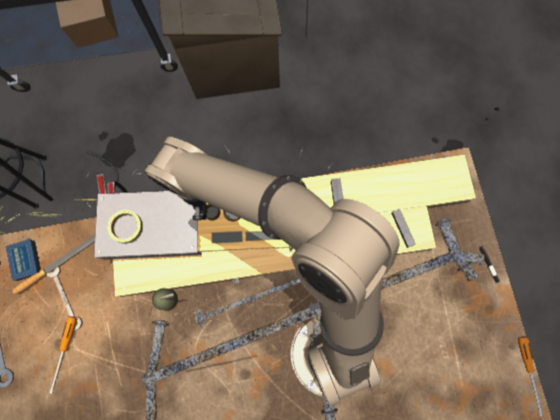

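Three pieces are seated (side crop: small ring 188,108; large ring 222,152; magnet 285,210), and the tubes are unchanged. Next is the short tube.

```bash
python3 - <<'E'
from meas import *
m=bot.camera_model("side"); im=cv2.imread("pics/s12f.png"); d=np.load("s12d.npy"); print("st side",find(im,d,m,(313,238,348,266),.07,.006))
mt=bot.camera_model("top"); dt=np.load("t12d.npy"); print("lt top",find(im,dt,mt,(392,206,418,252),.065,.008))
rows([((.50,.05,.19),down(-40)),((.4775,-.098,.12),down(-92.9))])
E
```

```text
st side (array([ 476. , -101.2]), array([32.9, 90.3]), 87.0)
lt top (array([ 336.9, -279.2]), array([119. ,  27.3]), 12.4)
[[-0.047,0.193,0.866,0.0134,0,0],[-0.047,0.265,0.847,0.0134,0,0],[-0.047,0.335,0.822,0.0134,0,0],[-0.048,0.403,0.791,0.0134,0,0],[-0.047,0.468,0.754,0.0134,0,0],[-0.048,0.53,0.712,0.0134,0,0],[-0.047,0.588,0.666,0.0134,0,0],[0.292,0.326,0.532,0.0244,0,0]]
[[0.293,0.403,0.475,0.0244,0,0],[0.292,0.471,0.408,0.0244,0,0],[0.293,0.528,0.332,0.0244,0,0],[0.292,0.572,0.248,0.0244,0,0],[0.293,0.603,0.157,0.0244,0,0]]
13 end [ 0.4775 -0.098   0.12  ]
```

Emit:
step_arm(plan=[[-0.047, 0.193, 0.866, 0.0134, 0, 0], [-0.047, 0.265, 0.847, 0.0134, 0, 0], [-0.047, 0.335, 0.822, 0.0134, 0, 0], [-0.048, 0.4, 0.79, 0.0134, 0, 0], [-0.047, 0.468, 0.754, 0.0134, 0, 0], [-0.048, 0.53, 0.712, 0.0134, 0, 0], [-0.047, 0.588, 0.666, 0.0134, 0, 0], [0.292, 0.326, 0.532, 0.0244, 0, 0]])

```text
t: 35.8
eef_pos: [0.4971, 0.0241, 0.1787]
tool_rot: [0.246, 0.663, 0.246, -0.663]
contact_force: [0.0, 0.6, 0.1]
gripper_width: 0.648
```

Emit:
step_arm(plan=[[0.293, 0.4, 0.475, 0.0244, 0, 0], [0.292, 0.47, 0.408, 0.0244, 0, 0], [0.293, 0.528, 0.332, 0.0244, 0, 0], [0.292, 0.572, 0.248, 0.0244, 0, 0], [0.293, 0.603, 0.157, 0.0244, 0, 0], [0, 0, 0, 0, 0, 0], [0, 0, 0, 0, 0, 0]])

```text
t: 36.67
eef_pos: [0.478, -0.0962, 0.1202]
tool_rot: [0.016, -0.707, 0.016, 0.707]
contact_force: [0.8, -0.3, -0.4]
gripper_width: 0.652
```

```bash
python3 - <<'E'
from h import *
state()
rows([((.477,-.098,.0515),down(-92.9),4)])
im,d=bot.read_camera("side"); cv2.imwrite("pics/s13.png",cv2.resize(im[190:350,270:450,::-1],None,fx=4.4,fy=3.7))
E
```

```text
t 36.67 p [ 0.478  -0.0962  0.1202] down [-0.001  0.001 -1.   ] jaw yaw -92.6 q [ 0.17  0.32 -0.11  2.09  0.05  0.73 -1.6 ] F [ 0.8 -0.3 -0.4] w 0.652
[[0.43,0.012,0.005,0.0002,0,0],[0.43,0.012,0.005,0.0002,0,0],[0.429,0.012,0.005,0.0002,0,0],[0.43,0.012,0.006,0.0002,0,0]]
4 end [ 0.477  -0.098   0.0515]
```

View pics/s13.png

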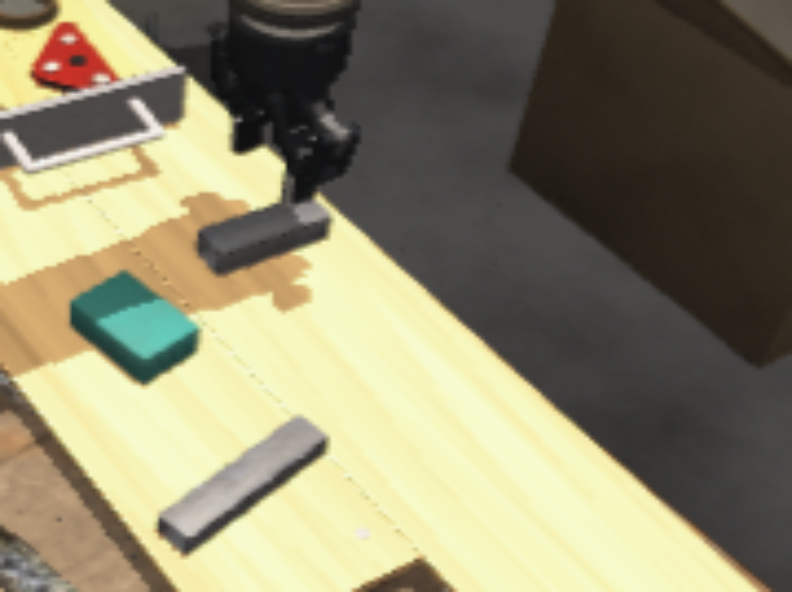

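The gripper is over the short tube (crop 265,235).

Emit:
step_arm(plan=[[0.5, 0.015, 0.005, 0, 0, 0], [0.6, 0.015, 0.005, 0, 0, 0], [0.45, 0.01, 0.005, 0, 0, 0], [0.16, 0.01, 0, 0, 0, 0], [0, 0, 0, 0, 0, 0]])

```text
t: 37.35
eef_pos: [0.4775, -0.0986, 0.0522]
tool_rot: [0.017, -0.707, 0.017, 0.707]
contact_force: [0.2, 0.2, -0.2]
gripper_width: 0.651
```

Emit:
step_arm(plan=[[0, 0, 0, 0, 0, 0], [0, 0, 0, 0, 0, 0], [0, 0, 0, 0, 0, 0], [0, 0, 0, 0, 0, 0], [0, 0, 0, 0, 0, 0], [0, 0, 0, 0, 0, 0]], fingers=1, force=80)

```text
t: 38.1
eef_pos: [0.478, -0.099, 0.0532]
tool_rot: [-0.017, 0.708, -0.017, -0.706]
contact_force: [-1.2, 2.2, 5.9]
gripper_width: 0.329
```

```bash
python3 - <<'E'
from h import *
state()
p,Rc,_=pose()
tube=np.array([.477,-.098,p[2]]); off=Rc.inv().apply(tube-p); print("tube in tool mm",off*1000)
T=down(-6.2); tgt=np.array([.3893,.2608,0])-T.apply([0,0,off[2]]); print(tgt,np.hypot(*tgt[:2]))
tgt[2]=.125
rows([((p[0],p[1],.11),None,3),((.48,.1,.16),down(-45)),(tgt,T)])
E
```

```text
t 38.10 p [ 0.478  -0.099   0.0532] down [ 0.002 -0.    -1.   ] jaw yaw -92.8 q [ 0.16  0.44 -0.1   2.13  0.08  0.57 -1.62] F [-1.2  2.2  5.9] w 0.329
tube in tool mm [-0.00187645 -0.9327368   1.08005346]
[0.38941665 0.26187374 0.        ] 0.4692794233397378
[[-0.473,0,-0.001,0,0,0],[-0.474,0,-0.001,0,0,0],[-0.473,0,-0.001,0,0,0],[-0.208,-0.829,0.032,-0.0221,0,0],[-0.208,-0.825,-0.083,-0.0221,0,0],[-0.208,-0.805,-0.196,-0.0221,0,0],[-0.209,-0.771,-0.306,-0.0221,0,0],[-0.208,-0.721,-0.41,-0.0221,0,0]]
[[-0.209,-0.656,-0.506,-0.0221,0,0],[0.145,-0.744,-0.209,-0.018,0,0],[0.145,-0.716,-0.292,-0.018,0,0],[0.145,-0.678,-0.371,-0.018,0,0],[0.145,-0.632,-0.445,-0.018,0,0],[0.145,-0.578,-0.513,-0.018,0,0],[0.146,-0.517,-0.576,-0.018,0,0]]
15 end [0.3894 0.2619 0.125 ]
```

Emit:
step_arm(plan=[[-0.473, 0, 0, 0, 0, 0], [-0.474, 0, 0, 0, 0, 0], [-0.473, 0, 0, 0, 0, 0], [-0.208, -0.829, 0.032, -0.022, 0, 0], [-0.208, -0.825, -0.083, -0.022, 0, 0], [-0.208, -0.805, -0.196, -0.022, 0, 0], [-0.209, -0.771, -0.306, -0.022, 0, 0], [-0.208, -0.721, -0.41, -0.022, 0, 0]])

```text
t: 39.1
eef_pos: [0.4788, 0.0676, 0.151]
tool_rot: [0.225, 0.67, 0.225, -0.67]
contact_force: [0.7, 0.3, -3.0]
gripper_width: 0.328
```

Emit:
step_arm(plan=[[-0.209, -0.656, -0.506, -0.022, 0, 0], [0.145, -0.744, -0.209, -0.018, 0, 0], [0.145, -0.716, -0.292, -0.018, 0, 0], [0.145, -0.678, -0.371, -0.018, 0, 0], [0.145, -0.632, -0.445, -0.018, 0, 0], [0.145, -0.578, -0.513, -0.018, 0, 0], [0.146, -0.517, -0.576, -0.019, 0, 0], [0, 0, 0, 0, 0, 0]])

```text
t: 40.1
eef_pos: [0.3869, 0.2645, 0.1232]
tool_rot: [-0.474, -0.523, -0.476, 0.524]
contact_force: [0.0, -0.1, -2.1]
gripper_width: 0.329
```

Emit:
step_arm(plan=[[0, 0, 0, 0, 0, 0]])

```text
t: 40.22
eef_pos: [0.3892, 0.2616, 0.1236]
tool_rot: [-0.473, -0.525, -0.473, 0.526]
contact_force: [0.4, -1.0, -2.8]
gripper_width: 0.33
```

```bash
cat > ov.py <<'E'
from meas import *
def overlay(name,out,roi,boxes,sc=8):
    """boxes: (cx,cy,z,yawdeg,L,W,col)"""
    im,d=bot.read_camera(name); im=im[:,:,::-1].copy(); cv2.imwrite(out.replace(".png","_f.png"),im)
    m=bot.camera_model(name); u0,v0,u1,v1=roi
    big=cv2.resize(im[v0:v1,u0:u1],None,fx=sc,fy=sc,interpolation=cv2.INTER_CUBIC)
    for cx,cy,z,yaw,L,W,col in boxes:
        c,s=np.cos(np.radians(yaw)),np.sin(np.radians(yaw))
        P=np.array([[cx+a*L/2*c-b*W/2*s,cy+a*L/2*s+b*W/2*c,z] for a,b in((1,1),(1,-1),(-1,-1),(-1,1))])
        q=(proj(m,P)+.5-[u0,v0])*sc; cv2.polylines(big,[q.round().astype(np.int32)],True,col,1)
    cv2.imwrite(out,big)
E
python3 - <<'E'
from ov import *
state(); p,Rc,_=pose(); c=p+Rc.apply([0,0,.0011]); zb=p[2]-.0132; yaw=np.degrees(np.arctan2(Rc.as_matrix()[1,1],Rc.as_matrix()[0,1]))+90
overlay("side","pics/s14.png",(220,140,310,215),[(c[0],c[1],zb+.03,yaw,.09,.03,(0,255,0)),(c[0],c[1],zb,yaw,.09,.03,(255,0,0)),(.3893,.2608,.062,83.8,.094,.034,(255,0,255))])
overlay("top","pics/t14.png",(195,200,285,260),[(c[0],c[1],zb+.03,yaw,.09,.03,(0,255,0)),(.3893,.2608,.062,83.8,.094,.034,(255,0,255))])
E
```

```text
t 40.23 p [0.3892 0.2616 0.1236] down [-0.001 -0.001 -1.   ] jaw yaw -6.0 q [-0.24  0.34 -0.57  2.1   0.27  0.77 -1.08] F [ 0.4 -1.  -2.8] w 0.330
```

View pics/s14.png

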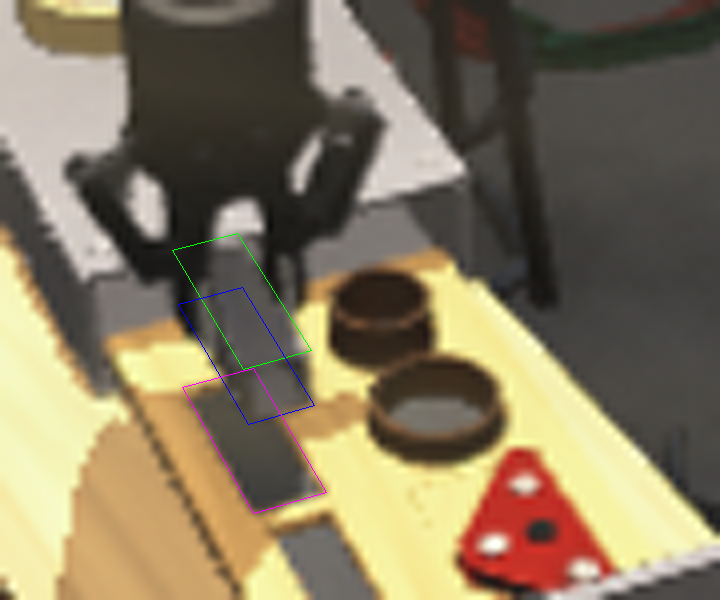

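View pics/t14.png

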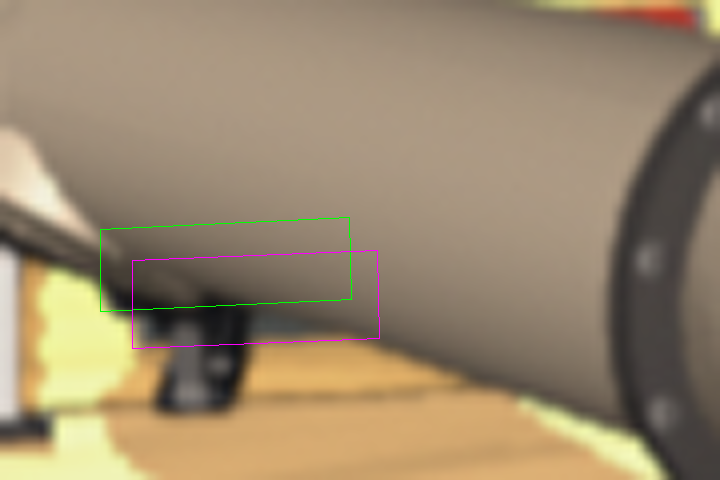

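```bash
python3 - <<'E'
from meas import *
im=cv2.imread("pics/side2.png"); m=bot.camera_model("side")
big=cv2.resize(im,None,fx=4,fy=4,interpolation=cv2.INTER_LINEAR); hsv=cv2.cvtColor(big,cv2.COLOR_BGR2HSV)
g=(hsv[...,1]<75).astype(np.uint8)*255
k,l=cv2.connectedComponents(g)
for n,P in dict(sr=(.474,.296),lr=(.467,.231),mag=(.457,.1335),st=(.3897,.2598),lt=(.377,.142)).items():
    u,v=proj(m,[[*P,.054]])[0]; i=l[int(v*4+2),int(u*4+2)]
    mk=(l==i).astype(np.uint8)*255
    c=max(cv2.findContours(mk,cv2.RETR_EXTERNAL,cv2.CHAIN_APPROX_NONE)[0],key=cv2.contourArea); px=(c[:,0,:]+.5)/4-.5
    for z in(.054,.062):
        w=cast(m,px,z)[:,:2]*1000; r=cv2.minAreaRect(w.astype(np.float32)); print(n,(round(u),round(v)),z,np.round(r[0],1),np.round(r[1],1),round(r[2],1))
E
```

```text
sr (268, 183) 0.054 [474.9 299.1] [38.5 45.7] 59.4
sr (268, 183) 0.062 [470.5 290. ] [38.2 45.2] 59.4
lr (274, 194) 0.054 [468. 235.] [50.1 59.3] 59.5
lr (274, 194) 0.062 [463.7 226.5] [49.6 58.7] 59.5
mag (286, 210) 0.054 [ 877.9 1039.3] [3284.9 4423.3] 56.6
mag (286, 210) 0.062 [ 869.8 1023.6] [3255.4 4383.5] 56.6
st (251, 196) 0.054 [390.5 263.4] [85.8 31.4] 83.4
st (251, 196) 0.062 [386.9 254.7] [85.  31.2] 83.4
lt (264, 217) 0.054 [ 877.9 1039.3] [3284.9 4423.3] 56.6
lt (264, 217) 0.062 [ 869.8 1023.6] [3255.4 4383.5] 56.6
```

Side and top views agree on the short pocket centre to about 1 mm. Lowering.

Emit:
step_arm(plan=[[0.5, 0, 0, 0.0005, 0, 0], [0.5, 0, 0, 0, 0, 0], [0.15, 0, 0, 0, 0, 0], [0.08, 0, 0, 0, 0, 0], [0, 0, 0, 0, 0, 0], [0, 0, 0, 0, 0, 0]])

```text
t: 41.08
eef_pos: [0.39, 0.2623, 0.0753]
tool_rot: [0.472, 0.527, 0.472, -0.526]
contact_force: [0.3, 0.5, -2.9]
gripper_width: 0.33
```

Emit:
step_arm(plan=[[0.06, 0, 0, 0, 0, 0], [0.05, 0, 0, 0, 0, 0], [0, 0, 0, 0, 0, 0]])

```text
t: 41.45
eef_pos: [0.3895, 0.262, 0.0702]
tool_rot: [-0.472, -0.526, -0.472, 0.527]
contact_force: [-0.6, -0.1, -3.4]
gripper_width: 0.328
```

Emit:
step_arm(plan=[[0.04, 0, 0, 0, 0, 0], [0.035, 0, 0, 0, 0, 0], [0, 0, 0, 0, 0, 0], [0, 0, 0, 0, 0, 0]])

```text
t: 41.95
eef_pos: [0.3896, 0.2621, 0.0674]
tool_rot: [-0.472, -0.526, -0.472, 0.526]
contact_force: [-0.1, -0.4, -2.5]
gripper_width: 0.328
```

Emit:
step_arm(plan=[[0, 0, 0, 0, 0, 0], [0, 0, 0, 0, 0, 0], [0, 0, 0, 0, 0, 0]], fingers=0.1)

```text
t: 42.32
eef_pos: [0.3898, 0.2622, 0.0676]
tool_rot: [0.472, 0.527, 0.472, -0.526]
contact_force: [-0.3, 0.3, 0.6]
gripper_width: 0.45
```

Emit:
step_arm(plan=[[-0.3, 0, 0, 0, 0, 0], [-0.7, 0, 0, 0, 0, 0], [-0.9, 0, 0, 0, 0, 0], [-0.9, 0, 0, 0, 0, 0], [0, 0, 0, 0, 0, 0], [0, 0, 0, 0, 0, 0]])

```text
t: 43.08
eef_pos: [0.3895, 0.2618, 0.1795]
tool_rot: [0.472, 0.526, 0.472, -0.526]
contact_force: [-0.2, 0.0, -0.5]
gripper_width: 0.449
```

```bash
python3 - <<'E'
from meas import *
state()
im,d=bot.read_camera("side"); cv2.imwrite("pics/s15.png",cv2.resize(im[150:310,230:390,::-1],None,fx=5,fy=3.7,interpolation=cv2.INTER_CUBIC)); 
im,d=bot.read_camera("top"); im=im[:,:,::-1].copy();cv2.imwrite("pics/t15.png",im); m=bot.camera_model("top")
print("lt top",find(im,d,m,(388,206,422,252),.065,.008))
E
```

```text
t 43.08 p [0.3895 0.2618 0.1795] down [ 0. -0. -1.] jaw yaw -6.2 q [-0.19  0.26 -0.61  2.05  0.19  0.88 -1.02] F [-0.2  0.  -0.5] w 0.449
lt top (array([ 336.8, -278.9]), array([119. ,  27.9]), 12.4)
```

View pics/s15.png

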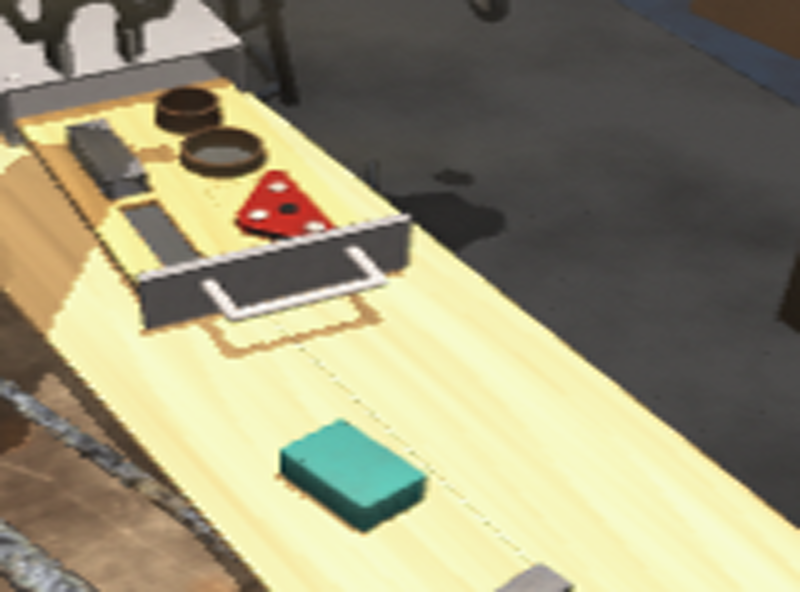

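View pics/t15.png

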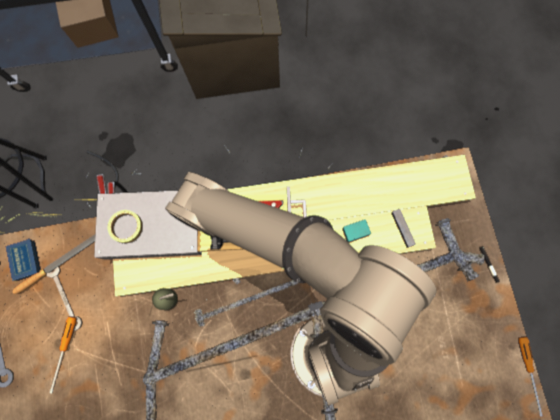

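Short tube seated (side crop 108,158); long tube unchanged at (403,228) in top. The long pocket sits close to the arm's inner reach, so I'll test that pose empty on the way.

```bash
python3 - <<'E'
from h import *
rows([((.3765,.143,.14),down(-6.2)),((.3765,.143,.08),down(-6.2))])
E
```

```text
[[0.242,0.003,0.745,0,0,0.0001],[0.242,0.002,0.745,0,0,0.0001],[0.243,0.002,0.745,0,0,0.0001],[0.242,0.002,0.744,0,0,0.0001],[0.75,-0.001,-0.001,0,0.0001,-0.0001],[0.75,0,0,0,0.0001,-0.0001]]
6 end [0.3765 0.143  0.08  ]
```

Emit:
step_arm(plan=[[0.24, 0, 0.745, 0, 0, 0], [0.24, 0, 0.745, 0, 0, 0], [0.24, 0, 0.745, 0, 0, 0], [0.24, 0, 0.745, 0, 0, 0], [0.75, 0, 0, 0, 0, 0], [0.7, 0, 0, 0, 0, 0], [0, 0, 0, 0, 0, 0], [0, 0, 0, 0, 0, 0]])

```text
t: 44.18
eef_pos: [0.3767, 0.1439, 0.0833]
tool_rot: [-0.472, -0.526, -0.472, 0.526]
contact_force: [0.3, -0.2, 0.1]
gripper_width: 0.445
```

```bash
python3 - <<'E'
from h import *
state()
E
```

```text
t 44.17 p [0.3767 0.1439 0.0833] down [-0.  0. -1.] jaw yaw -6.2 q [-0.06  0.31 -0.52  2.28  0.27  0.61 -0.89] F [ 0.3 -0.2  0.1] w 0.445
```

Reach is fine (joint 4 at 2.28, joint 6 at 0.61). Now to pick up the long tube.

```bash
python3 - <<'E'
from h import *
rows([((.39,.13,.16),None),((.46,-.06,.17),down(-40)),((.337,-.2797,.12),down(-77.6))])
E
```

```text
[[-0.639,0.122,0.103,0,0,0],[-0.639,0.122,0.103,0,0,0],[-0.639,0.122,0.104,0,0,0],[-0.042,0.375,0.756,0.0157,0,0],[-0.042,0.448,0.715,0.0157,0,0],[-0.042,0.516,0.667,0.0157,0,0],[-0.042,0.58,0.613,0.0157,0,0],[-0.042,0.637,0.553,0.0157,0,0]]
[[-0.041,0.688,0.487,0.0157,0,0],[0.179,0.17,0.883,0.0149,0,0],[0.179,0.251,0.863,0.0149,0,0],[0.178,0.331,0.836,0.0149,0,0],[0.179,0.408,0.802,0.0149,0,0],[0.178,0.481,0.76,0.0149,0,0],[0.179,0.55,0.712,0.0149,0,0],[0.178,0.614,0.657,0.0149,0,0]]
16 end [ 0.337  -0.2797  0.12  ]
```

Emit:
step_arm(plan=[[-0.639, 0.12, 0.1, 0, 0, 0], [-0.639, 0.12, 0.1, 0, 0, 0], [-0.639, 0.12, 0.1, 0, 0, 0], [-0.042, 0.375, 0.756, 0.0157, 0, 0], [-0.042, 0.448, 0.715, 0.0157, 0, 0], [-0.042, 0.516, 0.667, 0.0157, 0, 0], [-0.042, 0.58, 0.613, 0.0157, 0, 0], [-0.042, 0.637, 0.553, 0.0157, 0, 0]])

```text
t: 45.18
eef_pos: [0.4488, -0.0291, 0.1695]
tool_rot: [0.329, 0.627, 0.328, -0.625]
contact_force: [1.6, 0.9, 0.4]
gripper_width: 0.447
```

Emit:
step_arm(plan=[[-0.041, 0.688, 0.487, 0.0157, 0, 0], [0.179, 0.17, 0.883, 0.0149, 0, 0], [0.179, 0.25, 0.863, 0.0149, 0, 0], [0.178, 0.33, 0.836, 0.0149, 0, 0], [0.179, 0.408, 0.8, 0.0149, 0, 0], [0.178, 0.48, 0.76, 0.0149, 0, 0], [0.179, 0.55, 0.712, 0.0149, 0, 0], [0.178, 0.614, 0.657, 0.0149, 0, 0]])

```text
t: 46.18
eef_pos: [0.3368, -0.2806, 0.1209]
tool_rot: [0.075, 0.704, 0.075, -0.702]
contact_force: [0.1, -0.3, 0.2]
gripper_width: 0.449
```

Emit:
step_arm(plan=[[0, 0, 0, 0, 0, 0], [0, 0, 0, 0, 0, 0]])

```text
t: 46.42
eef_pos: [0.3375, -0.2791, 0.1206]
tool_rot: [0.076, 0.704, 0.076, -0.702]
contact_force: [-0.5, -0.0, -0.2]
gripper_width: 0.449
```

```bash
python3 - <<'E'
from ov import *
state()
rows([((.337,-.2797,.051),down(-77.6),4)])
overlay("side","pics/s16.png",(270,250,370,350),[(.3368,-.279,.065,12.4,.12,.025,(0,255,0))],6)
E
```

```text
t 46.42 p [ 0.3375 -0.2791  0.1206] down [ 0.002 -0.    -1.   ] jaw yaw -77.6 q [ 0.61  0.25 -0.07  2.2   0.03  0.69 -0.83] F [-0.5 -0.  -0.2] w 0.449
[[0.435,0.003,0.004,0,-0.0001,0],[0.435,0.003,0.004,0,-0.0001,0],[0.435,0.002,0.004,0,-0.0001,0],[0.435,0.003,0.004,0,-0.0001,0]]
4 end [ 0.337  -0.2797  0.051 ]
```

View pics/s16.png

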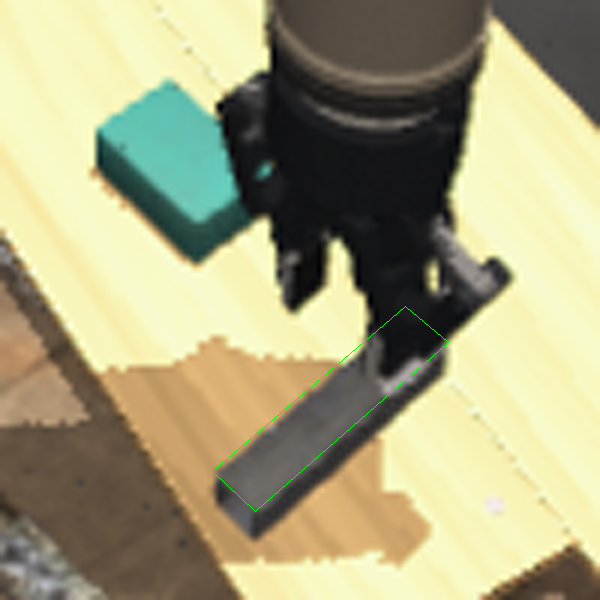

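The long tube's outline matches. Descending.

Emit:
step_arm(plan=[[0.5, 0.005, 0.005, 0, 0, 0], [0.6, 0.005, 0.005, 0, 0, 0], [0.45, 0, 0.005, 0, 0, 0], [0.19, 0, 0, 0, 0, 0], [0, 0, 0, 0, 0, 0]])

```text
t: 47.1
eef_pos: [0.3365, -0.2794, 0.0502]
tool_rot: [-0.076, -0.703, -0.077, 0.703]
contact_force: [0.6, 0.5, 0.4]
gripper_width: 0.452
```

Emit:
step_arm(plan=[[0, 0, 0, 0, 0, 0], [0, 0, 0, 0, 0, 0], [0, 0, 0, 0, 0, 0], [0, 0, 0, 0, 0, 0], [0, 0, 0, 0, 0, 0]], fingers=1, force=80)

```text
t: 47.72
eef_pos: [0.3367, -0.2801, 0.0511]
tool_rot: [0.076, 0.703, 0.076, -0.703]
contact_force: [-0.1, 1.4, 6.8]
gripper_width: 0.27
```

```bash
python3 - <<'E'
from h import *
state()
p,Rc,_=pose()
tube=np.array([.3368,-.279,p[2]]); off=Rc.inv().apply(tube-p); print("tube in tool mm",off*1000)
T=down(-6.2); tgt=np.array([.3763,.1428,0])-T.apply([0,0,off[2]]); print(tgt)
tgt[2]=.135
rows([((p[0],p[1],.13),None,3),((.46,-.06,.165),down(-45)),(tgt,T)])
E
```

```text
t 47.73 p [ 0.3367 -0.2801  0.0511] down [ 0.001 -0.001 -1.   ] jaw yaw -77.7 q [ 0.6   0.38 -0.06  2.24  0.05  0.51 -0.85] F [-0.1  1.4  6.8] w 0.270
tube in tool mm [-5.85683105e-04 -1.01982657e+00 -2.83222129e-01]
[0.37626941 0.14251843 0.        ]
[[-0.657,0.001,-0.001,0,0,0],[-0.658,0,-0.001,0,0,0],[-0.657,0.001,0,0,0,0],[-0.125,-0.674,-0.598,-0.013,0,0],[-0.125,-0.623,-0.651,-0.013,0,0],[-0.125,-0.567,-0.7,-0.013,0,0],[-0.125,-0.508,-0.744,-0.013,0,0],[-0.125,-0.446,-0.783,-0.013,0,0]]
[[-0.125,-0.381,-0.816,-0.013,0,0],[-0.125,-0.313,-0.845,-0.013,0,0],[0.124,-0.843,-0.351,-0.0179,0,0],[0.124,-0.798,-0.444,-0.0179,0,0],[0.124,-0.743,-0.53,-0.0179,0,0],[0.124,-0.679,-0.611,-0.0179,0,0],[0.124,-0.607,-0.683,-0.0179,0,0],[0.124,-0.526,-0.746,-0.0179,0,0]]
16 end [0.3763 0.1425 0.135 ]
```

Emit:
step_arm(plan=[[-0.657, 0, 0, 0, 0, 0], [-0.658, 0, 0, 0, 0, 0], [-0.657, 0, 0, 0, 0, 0], [-0.125, -0.674, -0.598, -0.013, 0, 0], [-0.125, -0.623, -0.651, -0.013, 0, 0], [-0.125, -0.567, -0.7, -0.013, 0, 0], [-0.125, -0.508, -0.744, -0.013, 0, 0], [-0.125, -0.446, -0.783, -0.013, 0, 0]])

```text
t: 48.72
eef_pos: [0.4244, -0.1218, 0.1545]
tool_rot: [0.218, 0.673, 0.218, -0.673]
contact_force: [0.5, -0.3, -2.5]
gripper_width: 0.268
```

Emit:
step_arm(plan=[[-0.125, -0.381, -0.816, -0.013, 0, 0], [-0.125, -0.313, -0.845, -0.013, 0, 0], [0.124, -0.843, -0.351, -0.018, 0, 0], [0.124, -0.798, -0.444, -0.018, 0, 0], [0.124, -0.743, -0.53, -0.018, 0, 0], [0.124, -0.679, -0.611, -0.018, 0, 0], [0.124, -0.607, -0.683, -0.018, 0, 0], [0.124, -0.526, -0.746, -0.0175, 0, 0]])

```text
t: 49.72
eef_pos: [0.3748, 0.1432, 0.1344]
tool_rot: [0.473, 0.526, 0.473, -0.525]
contact_force: [0.4, -0.1, -2.9]
gripper_width: 0.264
```

Emit:
step_arm(plan=[[0, 0, 0, 0, 0, 0], [0, 0, 0, 0, 0, 0]])

```text
t: 49.98
eef_pos: [0.3755, 0.1419, 0.1344]
tool_rot: [-0.472, -0.527, -0.472, 0.527]
contact_force: [0.1, -0.8, -2.8]
gripper_width: 0.27
```

```bash
python3 - <<'E'
from ov import *
state(); p,Rc,_=pose(); c=p+Rc.apply([0,0,-.0003]); zb=p[2]-.0111; yaw=np.degrees(np.arctan2(Rc.as_matrix()[1,1],Rc.as_matrix()[0,1]))+90
overlay("side","pics/s17.png",(215,150,315,250),[(c[0],c[1],zb+.025,yaw,.12,.025,(0,255,0)),(c[0],c[1],zb,yaw,.12,.025,(255,0,0)),(.3763,.1428,.062,83.8,.124,.029,(255,0,255))],6)
overlay("top","pics/t17.png",(195,190,315,270),[(c[0],c[1],zb+.025,yaw,.12,.025,(0,255,0)),(.3763,.1428,.062,83.8,.124,.029,(255,0,255))],6)
rows([((.3763,.1427,.08),down(-6.2),3)])
E
```

```text
t 49.98 p [0.3755 0.1419 0.1344] down [ 0.    -0.001 -1.   ] jaw yaw -6.3 q [ 0.01  0.21 -0.57  2.24  0.17  0.73 -0.8 ] F [ 0.1 -0.8 -2.8] w 0.270
[[0.453,0.003,-0.011,-0.0001,0,0],[0.453,0.003,-0.011,-0.0001,0,0],[0.453,0.003,-0.011,-0.0001,0,0]]
3 end [0.3763 0.1427 0.08  ]
```

View pics/s17.png

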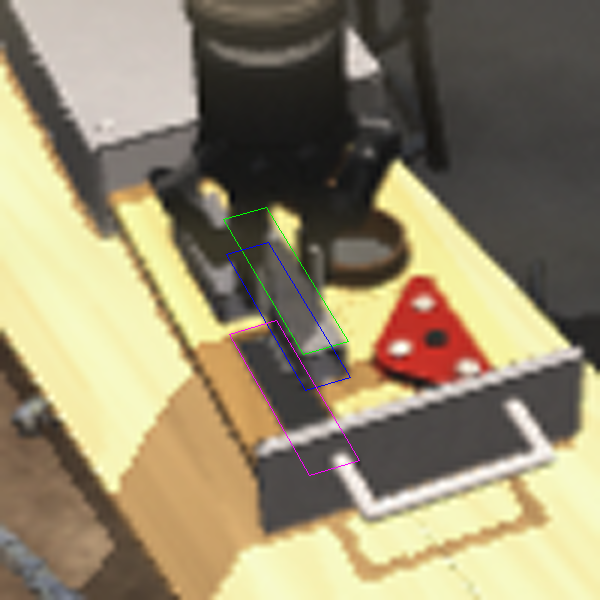

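View pics/t17.png

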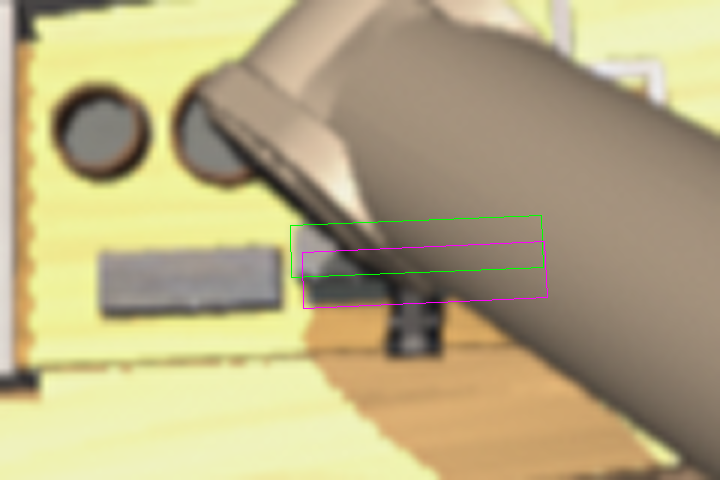

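Tube and pocket are offset from their predictions by the same small amount in both views, so relative alignment is good. Lowering.

Emit:
step_arm(plan=[[0.45, 0.005, -0.01, 0, 0, 0], [0.5, 0.005, -0.01, 0, 0, 0], [0.35, 0, 0, 0, 0, 0], [0.1, 0, 0, 0, 0, 0], [0, 0, 0, 0, 0, 0], [0, 0, 0, 0, 0, 0]])

```text
t: 50.82
eef_pos: [0.3764, 0.1434, 0.0788]
tool_rot: [0.472, 0.527, 0.472, -0.526]
contact_force: [0.4, -0.3, -3.3]
gripper_width: 0.27
```

Emit:
step_arm(plan=[[0.08, 0, 0, 0, 0, 0], [0.06, 0, 0, 0, 0, 0], [0, 0, 0, 0, 0, 0]])

```text
t: 51.2
eef_pos: [0.3757, 0.1432, 0.0725]
tool_rot: [-0.472, -0.526, -0.472, 0.527]
contact_force: [-0.1, 0.0, -1.4]
gripper_width: 0.268
```

Emit:
step_arm(plan=[[0.06, 0.005, 0, 0, 0, 0], [0.05, 0.005, 0, 0, 0, 0], [0, 0, 0, 0, 0, 0]])

```text
t: 51.58
eef_pos: [0.3762, 0.1431, 0.0681]
tool_rot: [-0.472, -0.526, -0.472, 0.527]
contact_force: [-0.4, 0.1, -1.7]
gripper_width: 0.266
```

Emit:
step_arm(plan=[[0.05, 0, 0, 0, 0, 0], [0.025, 0, 0, 0, 0, 0], [0, 0, 0, 0, 0, 0], [0, 0, 0, 0, 0, 0]])

```text
t: 52.08
eef_pos: [0.3763, 0.1432, 0.0653]
tool_rot: [0.472, 0.526, 0.472, -0.526]
contact_force: [-0.5, 0.3, -1.8]
gripper_width: 0.268
```

Emit:
step_arm(plan=[[0, 0, 0, 0, 0, 0], [0, 0, 0, 0, 0, 0], [0, 0, 0, 0, 0, 0]], fingers=0.3)

```text
t: 52.45
eef_pos: [0.3765, 0.1432, 0.0654]
tool_rot: [0.472, 0.527, 0.472, -0.526]
contact_force: [0.2, -0.0, 0.4]
gripper_width: 0.355
```

Emit:
step_arm(plan=[[-0.3, 0, 0, 0, 0, 0], [-0.7, 0, 0, 0, 0, 0], [-0.9, 0, 0, 0, 0, 0], [-0.9, 0, 0, 0, 0, 0], [0, 0.6, 0.8, 0, 0, 0], [0, 0.6, 0.9, 0, 0, 0], [0, 0.6, 0.9, 0, 0, 0], [0, 0.5, 0.9, 0, 0, 0]])

```text
t: 53.45
eef_pos: [0.4533, -0.0071, 0.1783]
tool_rot: [0.472, 0.527, 0.472, -0.526]
contact_force: [-0.2, 0.2, 0.3]
gripper_width: 0.349
```

Emit:
step_arm(plan=[[0, 0.3, 0.9, 0, 0, 0], [0, 0, 0.9, 0, 0, 0], [0, 0, 0.9, 0, 0, 0], [0, 0, 0.9, 0, 0, 0], [0, 0, 0.9, 0, 0, 0], [0, 0, 0, 0, 0, 0]])

```text
t: 54.2
eef_pos: [0.4443, -0.189, 0.1779]
tool_rot: [-0.471, -0.528, -0.471, 0.528]
contact_force: [-0.3, 0.9, -0.1]
gripper_width: 0.353
```

```bash
python3 - <<'E'
from meas import *
state()
im,d=bot.read_camera("side"); cv2.imwrite("pics/s18.png",cv2.resize(im[140:260,220:380,::-1],None,fx=5,fy=5,interpolation=cv2.INTER_CUBIC)); 
im,d=bot.read_camera("top"); im=im[:,:,::-1].copy();cv2.imwrite("pics/t18f.png",im); np.save("t18d.npy",d); m=bot.camera_model("top")
cv2.imwrite("pics/t18.png",cv2.resize(im[160:280,190:350],None,fx=5,fy=5,interpolation=cv2.INTER_CUBIC))
P=cloud(m,d)
for n,Q in dict(mag=(.457,.134),st=(.3895,.2605),lt=(.3763,.143)).items():
    u,v=proj(m,[[*Q,.075]])[0].round().astype(int); print(n,"top z",np.median(P[v-2:v+3,u-3:u+4,2]).round(4), "expect",dict(mag=.070,st=.084,lt=.079)[n])
z=P[...,2]
for n,c,r,h in(("sr",(.474,.2973),.0225,.084),("lr",(.467,.232),.0285,.076)):
    a=np.linspace(0,2*np.pi,60); q=proj(m,np.c_[c[0]+r*np.cos(a),c[1]+r*np.sin(a),np.full(60,h)]).round().astype(int)
    zz=z[q[:,1],q[:,0]]; print(n,"rim z by quarter",[np.percentile(zz[i:i+15],80).round(4) for i in range(0,60,15)],"expect",h)
for n,Q,h in(("st",(.3895,.2605),.084),("lt",(.3763,.143),.079)):
    pass
E
```

```text
t 54.20 p [ 0.4443 -0.189   0.1779] down [ 0.    -0.001 -1.   ] jaw yaw -6.5 q [ 0.57  0.25 -0.34  2.04  0.11  0.87  0.06] F [-0.3  0.9 -0.1] w 0.353
mag top z 0.0707 expect 0.07
st top z 0.0839 expect 0.084
lt top z 0.08 expect 0.079
sr rim z by quarter [np.float64(0.0859), np.float64(0.0867), np.float64(0.0863), np.float64(0.085)] expect 0.084
lr rim z by quarter [np.float64(0.0776), np.float64(0.0767), np.float64(0.0778), np.float64(0.0781)] expect 0.076
```

View pics/t18.png

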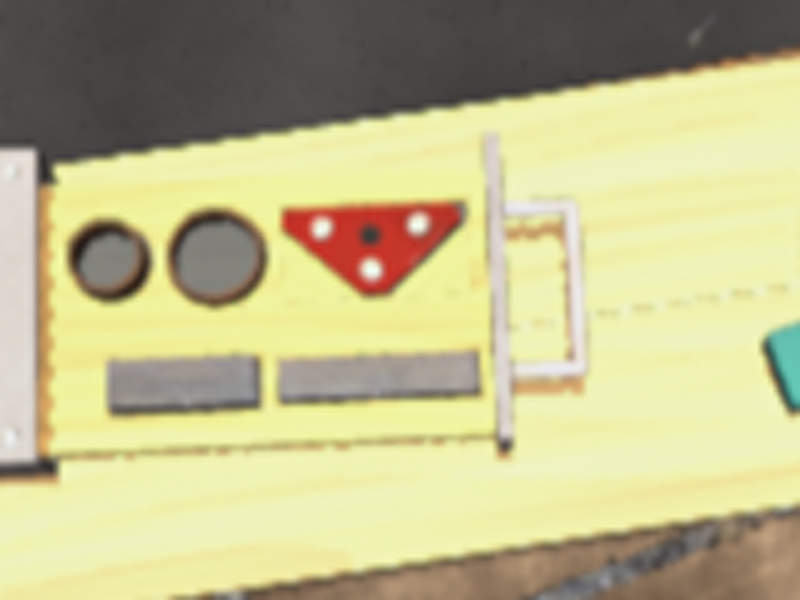

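View pics/s18.png

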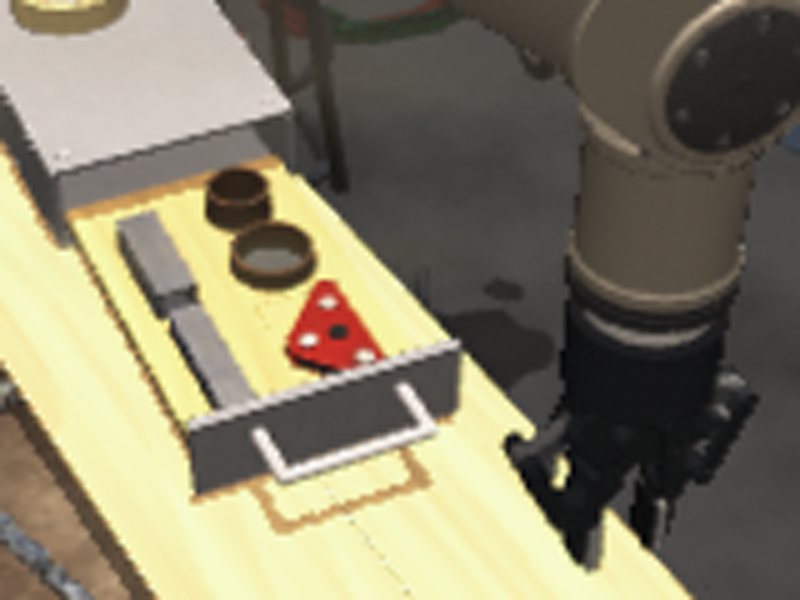

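All five pieces sit in their pockets. In the top crop the rings are at (110,260) and (217,257), the magnet at (375,245), and the tubes at (183,383) and (380,377). Measured heights: magnet 0.071, short tube 0.084, long tube 0.080, each within about 1 mm of seated. Ring rims are level all round. Now to shut the drawer by its handle.

```bash
python3 - <<'E'
from h import *
rows([((.437,.0135,.15),down(83.8)),])
E
```

```text
[[0.07,-0.074,-0.493,-0.025,0,0],[0.07,0.004,-0.499,-0.025,0,0],[0.07,0.082,-0.492,-0.025,0,0],[0.07,0.158,-0.473,-0.025,0,0],[0.07,0.23,-0.443,-0.025,0,0],[0.069,0.296,-0.401,-0.025,0,0],[0.07,0.355,-0.35,-0.025,0,0],[0.069,0.405,-0.29,-0.025,0,0]]
[[0.07,0.446,-0.223,-0.025,0,0],[0.069,0.475,-0.151,-0.025,0,0]]
10 end [0.437  0.0135 0.15  ]
```

Emit:
step_arm(plan=[[0.07, -0.074, -0.493, -0.025, 0, 0], [0.07, 0.004, -0.5, -0.025, 0, 0], [0.07, 0.082, -0.492, -0.025, 0, 0], [0.07, 0.158, -0.473, -0.025, 0, 0], [0.07, 0.23, -0.443, -0.025, 0, 0], [0.07, 0.296, -0.4, -0.025, 0, 0], [0.07, 0.355, -0.35, -0.025, 0, 0], [0.07, 0.405, -0.29, -0.025, 0, 0]])

```text
t: 55.3
eef_pos: [0.4383, -0.0245, 0.1552]
tool_rot: [0.692, 0.146, 0.692, -0.146]
contact_force: [0.0, 0.3, -0.2]
gripper_width: 0.35
```

Emit:
step_arm(plan=[[0.07, 0.446, -0.223, -0.025, 0, 0], [0.07, 0.475, -0.15, -0.025, 0, 0], [0, 0, 0, 0, 0, 0], [0, 0, 0, 0, 0, 0]])

```text
t: 55.8
eef_pos: [0.4368, 0.0131, 0.1495]
tool_rot: [0.706, 0.039, 0.706, -0.039]
contact_force: [0.4, 0.5, 0.2]
gripper_width: 0.349
```

```bash
python3 - <<'E'
from h import *
state()
rows([((.437,.0135,.067),down(83.8),4),])
im,d=bot.read_camera("side"); cv2.imwrite("pics/s19.png",cv2.resize(im[160:280,230:390,::-1],None,fx=5,fy=5,interpolation=cv2.INTER_CUBIC)); 
E
```

```text
t 55.80 p [0.4368 0.0131 0.1495] down [ 0. -0. -1.] jaw yaw 83.7 q [ 0.46  0.27 -0.72  2.14  0.25  0.81  1.05] F [0.4 0.5 0.2] w 0.349
[[0.515,0.003,0.001,-0.0001,0,0],[0.516,0.003,0.001,-0.0001,0,0],[0.515,0.003,0.001,-0.0001,0,0],[0.516,0.002,0,-0.0001,0,0]]
4 end [0.437  0.0135 0.067 ]
```

View pics/s19.png

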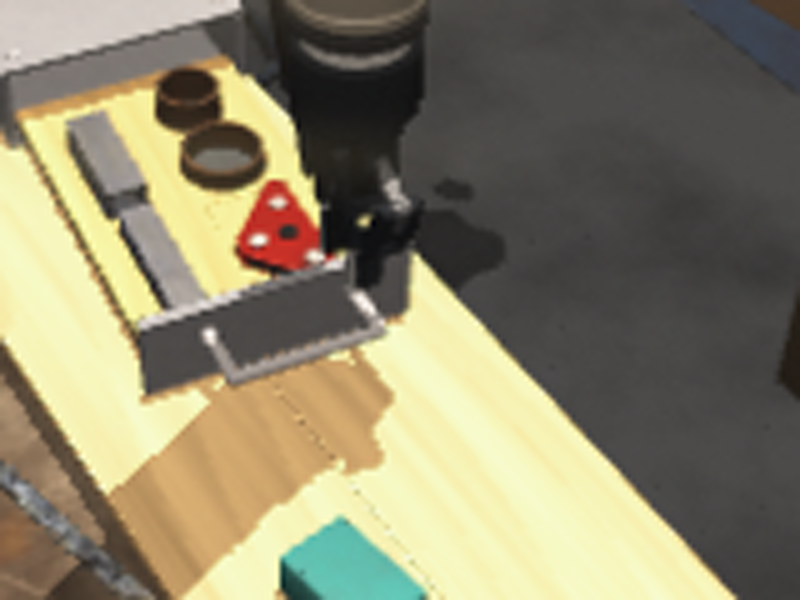

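The gripper is above the handle bar and the drawer contents are undisturbed. Down and grip.

Emit:
step_arm(plan=[[0.5, 0, 0, 0, 0, 0], [0.6, 0, 0, 0, 0, 0], [0.6, 0, 0, 0, 0, 0], [0.35, 0, 0, 0, 0, 0], [0, 0, 0, 0, 0, 0]])

```text
t: 56.48
eef_pos: [0.4364, 0.0128, 0.0667]
tool_rot: [0.705, 0.039, 0.707, -0.039]
contact_force: [1.5, -0.2, 0.4]
gripper_width: 0.355
```

Emit:
step_arm(plan=[[0, 0, 0, 0, 0, 0], [0, 0, 0, 0, 0, 0], [0, 0, 0, 0, 0, 0], [0, 0, 0, 0, 0, 0]], fingers=1, force=40)

```text
t: 56.98
eef_pos: [0.4377, 0.0145, 0.0681]
tool_rot: [0.707, 0.039, 0.705, -0.037]
contact_force: [-0.4, 5.5, -0.4]
gripper_width: 0.099
```

```bash
python3 - <<'E'
from h import *
state()
p,Rc,_=pose(); u=np.array([np.cos(np.radians(84)),np.sin(np.radians(84)),0])
rows([(p+u*.265,down(83.8),12)]); print(p+u*.27)
E
```

```text
t 56.98 p [0.4377 0.0145 0.0681] down [ 0.002  0.002 -1.   ] jaw yaw 83.8 q [ 0.37  0.42 -0.63  2.21  0.41  0.63  0.9 ] F [-0.4  5.5 -0.4] w 0.099
[[0.001,0.552,-0.002,0,0,0],[0.001,0.552,-0.002,0,0,0],[0.001,0.552,-0.002,0,0,0],[0.001,0.552,-0.001,0,0,0],[0.001,0.552,-0.002,0,0,0],[0.001,0.552,-0.001,0,0,0],[0.001,0.552,-0.002,0,0,0],[0.001,0.552,-0.001,0,0,0]]
[[0.001,0.552,-0.002,0,0,0],[0.001,0.552,-0.001,0,0,0],[0.001,0.552,-0.002,0,0,0],[0.001,0.553,-0.001,0,0,0]]
12 end [0.4654 0.278  0.0681]
[0.46593843 0.28298158 0.06805796]
```

Emit:
step_arm(plan=[[0, 0.2, 0, 0, 0, 0], [0, 0.4, 0, 0, 0, 0], [0, 0.5, 0, 0, 0, 0], [0, 0.55, 0, 0, 0, 0], [0, 0.55, 0, 0, 0, 0], [0, 0.55, 0, 0, 0, 0], [0, 0.55, 0, 0, 0, 0], [0, 0.55, 0, 0, 0, 0]])

```text
t: 57.98
eef_pos: [0.4534, 0.1662, 0.068]
tool_rot: [0.706, 0.038, 0.706, -0.039]
contact_force: [-3.2, -3.0, 7.8]
gripper_width: 0.102
```

Emit:
step_arm(plan=[[0, 0.55, 0, 0, 0, 0], [0, 0.55, 0, 0, 0, 0], [0, 0.55, 0, 0, 0, 0], [0, 0.5, 0, 0, 0, 0], [0, 0.4, 0, 0, 0, 0], [0, 0.25, 0, 0, 0, 0], [0, 0.1, 0, 0, 0, 0], [0, 0, 0, 0, 0, 0]])

```text
t: 58.98
eef_pos: [0.4655, 0.283, 0.0681]
tool_rot: [0.706, 0.038, 0.706, -0.038]
contact_force: [-2.6, 2.4, 5.8]
gripper_width: 0.1
```

```bash
python3 - <<'E'
from h import *
state()
E
```

```text
t 58.98 p [0.4655 0.283  0.0681] down [ 0.     0.001 -1.   ] jaw yaw 83.8 q [-0.17  0.56 -0.62  1.97  0.46  0.76  0.4 ] F [-2.6  2.4  5.8] w 0.100
```

Emit:
step_arm(plan=[[0, 0.05, 0, 0, 0, 0], [0, 0.05, 0, 0, 0, 0], [0, 0, 0, 0, 0, 0], [0, 0, 0, 0, 0, 0]])

```text
t: 59.48
eef_pos: [0.4656, 0.2831, 0.068]
tool_rot: [0.706, 0.037, 0.706, -0.041]
contact_force: [-6.5, -8.2, 15.3]
gripper_width: 0.101
```

Force rises with no more travel: the drawer is against its inner stop after 0.270 m. Release and retreat.

Emit:
step_arm(plan=[[0, 0, 0, 0, 0, 0], [0, 0, 0, 0, 0, 0], [0, 0, 0, 0, 0, 0], [0, 0, 0, 0, 0, 0]], fingers=0.3)

```text
t: 59.98
eef_pos: [0.4667, 0.2856, 0.0672]
tool_rot: [0.706, 0.038, 0.706, -0.038]
contact_force: [0.4, 0.3, 0.2]
gripper_width: 0.349
```

Emit:
step_arm(plan=[[-0.2, 0, 0, 0, 0, 0], [-0.5, 0, 0, 0, 0, 0], [-0.8, 0, 0, 0, 0, 0], [-0.9, 0, 0, 0, 0, 0], [-0.6, -0.4, 0.2, 0, 0, 0], [0, -0.9, 0.3, 0, 0, 0], [0, -0.9, 0.3, 0, 0, 0], [0, -0.9, 0.3, 0, 0, 0]])

```text
t: 60.98
eef_pos: [0.4973, 0.1566, 0.1889]
tool_rot: [0.707, 0.038, 0.705, -0.038]
contact_force: [0.3, -0.2, -0.2]
gripper_width: 0.355
```

Emit:
step_arm(plan=[[0, -0.9, 0, 0, 0, 0], [0, -0.9, 0, 0, 0, 0], [0, -0.9, 0, 0, 0, 0], [0, -0.9, 0, 0, 0, 0], [0, -0.9, 0, 0, 0, 0], [0, -0.9, 0, 0, 0, 0], [0, 0, 0, 0, 0, 0], [0, 0, 0, 0, 0, 0]])

```text
t: 61.98
eef_pos: [0.4739, -0.0565, 0.1883]
tool_rot: [0.707, 0.038, 0.706, -0.038]
contact_force: [0.3, 0.8, -0.5]
gripper_width: 0.352
```

```bash
python3 - <<'E'
from meas import *
state()
im,d=bot.read_camera("side"); cv2.imwrite("pics/s20.png",im[:,:,::-1])
im,d=bot.read_camera("top"); im=im[:,:,::-1].copy();cv2.imwrite("pics/t20f.png",im); m=bot.camera_model("top")
cv2.imwrite("pics/t20.png",cv2.resize(im[160:280,90:250],None,fx=5,fy=5,interpolation=cv2.INTER_CUBIC))
P=cloud(m,d); z=P[...,2]; c=[]
q=proj(m,[[.44,.287,.088]])[0]; print(q)
u0=int(round(q[0]))
for v in range(212,230):
    us=[u for u in range(u0-5,u0+6) if .075<z[v,u]<.1]; 
    if us: c.append((np.mean(us),v))
W=cast(m,np.array(c),.088)[:,:2]*1000; f=cv2.fitLine(W.astype(np.float32),cv2.DIST_HUBER,0,.01,.01).ravel(); print("bar y at x=465.6",f[3]+(465.6-f[2])*f[1]/f[0])
print("box",find(im,d,m,(340,218,374,246),.075))
E
```

```text
t 61.98 p [ 0.4739 -0.0565  0.1883] down [ 0.002  0.    -1.   ] jaw yaw 83.8 q [ 0.54  0.26 -0.63  2.03  0.2   0.91  1.26] F [ 0.3  0.8 -0.5] w 0.352
[214.52666221 220.33733009]
bar y at x=465.6 281.1097
box (array([ 349.1, -134.2]), array([51. , 75.8]), 8.6)
```

View pics/t20.png

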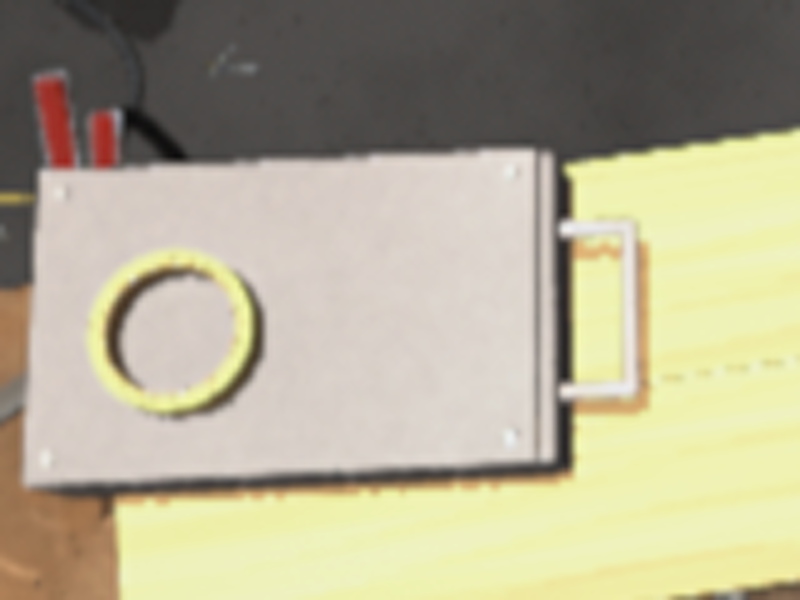

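View pics/s20.png

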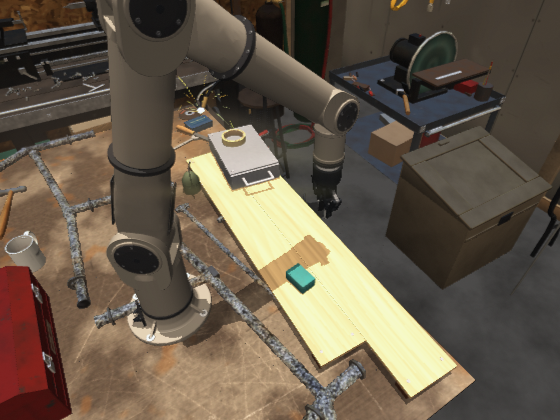

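Top crop: the drawer panel is closed against the unit (seam at x≈537), with the tape at (175,330) and the box where they were. The board is clear.

```bash
python3 -c "
from station import bot
print(bot.hand_in())"
```

```text
the job is handed in; nothing more can be done
None
```

I put all five pieces away and shut the drawer, then handed the job in at about 62 s of the 210 s. I pulled the drawer to its outer stop by the handle. The magnet, large ring, small ring, short tube and long tube then went into their pockets in that order, and I pushed the drawer in until it met its inner stop.

**Pieces:** Before closing, the magnet and both tubes measured within about 1 mm of their seated heights. Both ring rims were level all round but read about 2 mm high, which I put down to depth noise.

**Drawer:** The push covered 0.270 m, and the force then rose with no further travel. The last pictures show the front panel against the unit.

**Other checks:** The board is clear, and the box and tape are where they were; the arm is clear of everything. I saw no grip slips and no knocked pieces. The only disagreement was the handle's position, which the camera put about 1 to 2 mm from what the arm measured. That is within the stated calibration, and it showed up with the drawer both open and shut.

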